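Fill the pressing tray and clamp its sliding end at the mark

ROBOT

A 7-joint arm with a two-finger parallel gripper is mounted at the origin on the work surface. World frame = base frame: x ahead of the robot, y to its left, z up, the work surface at z = 0. Lengths are in m, angles in rad, forces in N, time in s.
With the tool pointing down it reaches from about 0.4 to 0.85 m from the base axis. Payload 4.5 kg.
Tool frame: the origin (TCP) lies at the centre of the arm's flange, where the gripper is bolted on; the fingertips stand nose_length ahead of it and the grasp point (between the pads) lies 147 mm ahead of it (nose_length is the distance from the TCP to the fingertips, in m); z points along the fingers, y is the line along which they close (so a half turn about z gives the same grasp; the last joint's range is limited). The gripper opens to 88 mm and grips with 3 to 60 N. Pads are 18 mm wide; open, the fingers measure 123 mm over their backs; the gripper's body (75 mm by 187 mm) begins 45 mm behind the grasp point.
Start: joints at [-1.185, 0.689, -0.195, 1.565, 0.157, 0.902, -0.215], TCP at [0.215, 0.587, 0.405] pointing down, gripper open.
Joint ranges: [-3.01, 3.01], [-0.46, 2.08], [-1.47, 1.51], [0.13, 2.56], [-1, 4.14], [0.04, 2.09], [-2.66, 2.66]. Speed limits (rad/s): [2.57, 2.57, 3.14, 3.14, 3.14, 3.14, 3.14].

INTERFACE

Orientations are given as a unit quaternion [x, y, z, w].
In Python, from plant import * gives the robot as it stands.
- The arm moves only by the tool play_rows, never from a script. Its argument "rows" is a list that holds one entry, the list of rows, each a list of 6 numbers: the shift along the tool's x, y, z normalised to -1 to 1, where 1 is 0.5 m, then the turn, a rotation vector about the tool's x, y, z normalised to -1 to 1, where 1 is 0.5 rad. A call has 1 to 20 rows; each row is the pose to reach, as a shift and turn from the pose commanded when the call began, along the tool's axes at that moment; what a row does not reach only later rows make up. A row lasts 1/12 s, in which the tool goes at most 41.7 mm and 7.16 degrees, less where a joint would pass 70% of its speed; a pose out of reach is approached as far as the arm can. A call with a number of a shift or a turn outside -1 to 1 is refused whole. A call with a gripper value outside its range is refused whole. "claw" is the closure, from 0 (fully open) to 1 (shut), set as the call begins (left out, the last holds). The fingers move at their own pace and stop on an object; "squeeze" is the grip in N (left out, the last holds). Time passes only in rows, so rows that repeat a pose let the fingers close. It gives the time, the measured TCP pose, the force, the opening and the grip force at its end, in the units of the state.
- get_state(): the state, without advancing time (a new reading comes with each control period).
- snapshot(name): name is "scene" or "side" or "wrist"; returns a dict with "pixels" (480x640x3 uint8, blue, green, red), "camera_matrix" (3x3 intrinsics, pixels), "dist_coeffs" ([k1, k2, p1, p2, k3] as OpenCV has them; the pictures are not rectified), "world_to_cam" (4x4, takes a point from world to camera coordinates); the wrist camera has in their place "mount" (4x4, takes a point from camera to tool coordinates, whose origin is the TCP and whose axes are the flange's). Camera axes: x right, y down, z forward; pixel columns grow to the right and rows downward; lengths in m; the calibration is good to about 2 mm. A picture is of the moment at which its call begins: read the wrist's pose just before it. There is no depth.
- finish_job(): hands the job in; it is judged then, once.
The state is a dict: "clock": time; "q": joint angles; "qd": joint speeds; "joint_torque": joint torques, N m; "tool_pos": TCP position; "eef_rot": TCP orientation; "contact_force": force on the tool from outside, world axes, zero at the start; "moment": the same for the moment, N m; "opening": opening from 0.0 (shut) to 1.0 (fully open); "finger_force": force on a finger pad.
Only numpy, scipy, OpenCV 4.12 (cv2) and the standard library are available. Lean on these libraries where they do the work, as an engineer would, in place of code of your own. Each camera call takes 0.05 s, during which the arm holds its last target. There are 200 camera calls.

TASK

Tip the three chestnuts out of the steel scoop into the wooden pressing tray, then stand the empty scoop upright on the worktop, clear of the tray, and let go of it. Push the tray's spring-loaded sliding end in by its grey head until the black line on the end wall meets the white line on the red mark, and only then, holding it there, squeeze the orange cam lever fully closed. Finish while still holding the head at the mark with the lever closed (the spring would push it out again), and leave the other kitchen things where they are.

Things in the scene. Friction and masses are not known exactly. Their poses are not given: they have to be found in the camera images.
- tray: Pale wooden pressing tray, fixed, yaw varies. Origin: underside, under the trough's centre. Base plate 124 mm in x, y -73 to +195 mm, 8 mm thick. Trough inside: x -56 to 56 mm, y from -64 mm to the white sliding wall, floor z = 8, walls 6 thick, tops at z = 48 mm. At y above 73 mm only the leg rod, a steel guide (y 75-85, 24 mm high) and the head stand on the plate.
- leg_line (a point): Black line along the top of the white sliding end wall (8 mm thick, top z = 50 mm), at x = +50 mm of the tray. Wall, rod and grey head slide as one along the tray's y: line at tray y = 56 mm at the start (fully out), up to 65 mm further in (-y). A spring pushes it out, 5 N at first, 8 N at 50 mm; nothing latches it, not even the closed lever: let go, it springs out.
- mark: Red rider on the tray's +x side wall; the white line across its top is the length mark. Origin on that line at the wall's top (tray x = 59, z = 48 mm; rider top z = 53); axes as the tray's. Its y varies: 25 to 50 mm inwards (-y) of where the black line starts.
- head: Grey T head on the leg's outer end, axes as the tray's. Origin 102 mm in +y of leg_line, tray x = 0, worktop level. Cross plate 100 mm wide in x, z 22-62 mm, outer face at y = 0: push this to -y. Beyond it (y 0-42) a fixed cheek, outer face x = -12, z 22-60; the lever is opposite at +x. Fingers from above straddle both: 38 mm over cheek and lever open, 24 mm closed.
- lever (a joint): Cam lever of the head, m: 0 = open (starts within 2 mm of it), 0.014 = fully closed. It slides towards -x of the head, with a friction of about 7 N, and stays where it is left.
- lever_pad (a point): Middle of the outer (+x) face of the orange cam lever, an upright plate 42 mm long in y and z 28 to 62 mm. Open it lies at x = +26 mm of the head, closed at +12 mm.
- scoop: Loose steel scoop, 100-180 g. Round flared cup: radius 26 mm at foot, 50 at rim, 40 high; wall 31 degrees off vertical, so tip it 70 degrees or more. Origin: underside centre, z up through the mouth. Blue handle 14 mm wide in x, z 26-42 mm, runs along -y from y = -49 to -136; grip it from above near y = -95 mm.
- chestnut0: Roasted brown chestnut, practically a ball of 26 mm, 12 g, rolls easily, starts in the scoop. Origin at its centre.
- chestnut1: Second chestnut, the same.
- chestnut2: Third chestnut, the same.
- onigiri_mould: White triangular onigiri mould, about 90 mm, 35 mm high, loose, on the rolling mat at the robot's right; leave alone. Origin under its centre.
- steel_bowl: Steel bowl, 170 mm across, 70 mm high, loose; leave alone. Origin under its centre.
- soy_bottle: Amber bottle, 52 mm across, 130 mm high, loose; leave alone. Origin under its centre.
- sesame_jar: Glass jar, 68 mm across, 90 mm high, loose; leave alone. Origin under its centre.
- tea_cup: Blue cup, 72 mm across, 75 mm high, loose; leave alone. Origin under its centre.
Not all that is in view belongs to the job. What is shaped like the scoop but green is not meant.

How it is judged:
On the way, in this order (a step that is already met when the one before it is completed fails the run):
1. all three chestnuts are in the tray's trough (x of chestnut0 in the frame of tray between -0.056 and 0.056 m and y of chestnut0 in the frame of tray between -0.064 and 0.052 m and z of chestnut0 in the frame of tray between 0 and 0.065 m and x of chestnut1 in the frame of tray between -0.056 and 0.056 m and y of chestnut1 in the frame of tray between -0.064 and 0.052 m and z of chestnut1 in the frame of tray between 0 and 0.065 m and x of chestnut2 in the frame of tray between -0.056 and 0.056 m and y of chestnut2 in the frame of tray between -0.064 and 0.052 m and z of chestnut2 in the frame of tray between 0 and 0.065 m), for 0.2 s.
2. the scoop stands upright on the worktop, released, with the chestnuts in the tray (all of step 1 and angle between scoop's own z axis and vertical below 0.12 rad and height (world z) of scoop below 0.012 m and linear speed of scoop below 0.03 m/s and contact force between the fingers and scoop below 0.1 N and contact force between scoop and tray below 0.1 N), for 0.2 s.
3. the sliding end is held by the head at the mark, the cam lever still open (y of leg_line in the frame of mark between -0.005 and 0.005 m and contact force between the fingers and head above 2 N and value of joint lever below 0.007 m), for 0.2 s.
4. the cam lever is closed with the sliding end held at the mark (y of leg_line in the frame of mark between -0.005 and 0.005 m and contact force between the fingers and head above 2 N and value of joint lever above 0.011 m), for 0.2 s.
At the end, for the whole second after the job is handed in: Chestnuts in the trough; scoop upright (under 0.12 rad) on the worktop (foot under 12 mm), at rest, touched by neither fingers nor tray; leg line within 5 mm of the mark, fingers pressing the head or its lever with over 2 N; cam lever closed to within 3 mm (all of step 2 and all of step 4); the arm keeps its last pose, push and grip.
It fails at once if the cam lever is closed more than 9 mm while the sliding end is over 8 mm from the mark (value of joint lever above 0.009 m and not (y of leg_line in the frame of mark between -0.008 and 0.008 m)).
It fails at once if the mould, bowl, bottle, jar or cup is moved more than 40 mm (distance of any of onigiri_mould, steel_bowl, soy_bottle, sesame_jar, tea_cup from where it was at the start of the episode above 0.04 m).
It also fails if it takes over 58 s, if anything falls off the work surface, if the arm or the gripper's body presses on something with over 40 N, if the wrist force passes 120 N, or if a joint passes its speed limit or range.

## Working session

There is one attempt and no reset: what is moved stays moved. The work goes in short steps, Python scripts to look and compute and a tool call to move; the robot and the scene stay as the last step left them, time stands still between calls to the robot, and variables do not carry over. Pictures are saved under pics/ and viewed, at most 10 in all, crops included, and the job is handed in when it is done.

Besides the shell and the picture viewer there is one more tool, called in YAML: its name, and indented under it one key for each argument. play_rows: Moves the arm, as the interface text tells. Its arguments: {"type":"object","properties":{"rows":{"type":"array"},"claw":{"type":"number"},"squeeze":{"type":"number"}},"required":["rows"]}

```bash
ls; mkdir -p pics
python3 - <<'E'
from plant import *
import cv2, numpy as np
s=get_state(); print(s)
for n in ["scene","side"]:
    d=snapshot(n); cv2.imwrite(f"pics/{n}0.png",d["pixels"]); print(n,d["camera_matrix"],d["dist_coeffs"],d["world_to_cam"])
    np.savez(f"{n}0.npz",K=d["camera_matrix"],D=d["dist_coeffs"],T=d["world_to_cam"])
d=snapshot("wrist"); cv2.imwrite("pics/wrist0.png",d["pixels"]); print(d["mount"],d["camera_matrix"],d["dist_coeffs"])
print([k for k in globals() if not k.startswith('_')])
E
```

```text
pics
{'clock': 0.0, 'q': array([-1.18521093,  0.68998076, -0.19453224,  1.56632874,  0.15728789,
        0.90248064, -0.21506901]), 'qd': array([ 3.48661738e-04,  8.03809099e-05, -1.43273529e-03,  7.62867933e-04,
       -5.25308397e-04,  1.24468502e-04,  1.48274147e-03]), 'joint_torque': array([-4.43881186e-05, -5.27575636e+01, -1.26675915e+00, -1.53437912e+01,
       -5.25832549e-02,  6.35696109e-03,  1.62667884e-04]), 'tool_pos': array([0.21526438, 0.58641624, 0.4039163 ]), 'eef_rot': array([ 1.74927942e-01,  9.84580824e-01, -8.97058041e-04, -1.04832873e-04]), 'contact_force': array([ 0.88724849, -0.28425755, -0.25682665]), 'moment': array([-0.01564803,  0.06043206,  0.01572288]), 'finger_force': 0.0, 'opening': 0.9997463995450012}
scene [[541.0630051    0.         319.10905856]
 [  0.         541.0630051  235.12692859]
 [  0.           0.           1.        ]] [-0.11282788  0.          0.          0.          0.        ] [[-0.86909665  0.49449345 -0.01213454  0.49630651]
 [ 0.31216975  0.52929412 -0.78892191 -0.12163826]
 [-0.38369398 -0.68943743 -0.61437364  1.65073191]
 [ 0.   
[... 298 characters left out ...]
9624  0.66102481 -0.73688311  0.12234629]
 [ 0.16564298 -0.71806702 -0.67597497  0.94854528]
 [ 0.          0.          0.          1.        ]]
[[ 2.88855070e-04 -9.64385403e-01 -2.64500872e-01  6.70253138e-02]
 [ 9.99999937e-01  3.32654750e-04 -1.20802372e-04 -1.10956096e-03]
 [ 2.04487515e-04 -2.64500820e-01  9.64385439e-01  1.96611147e-02]
 [ 0.00000000e+00  0.00000000e+00  0.00000000e+00  1.00000000e+00]] [[349.56131288   0.         325.9391025 ]
 [  0.         349.56131288 237.55144114]
 [  0.           0.           1.        ]] [-0.04427329  0.          0.          0.          0.        ]
['snapshot', 'finish_job', 'get_state', 'Unreachable', 'nose_length', 'cv2', 'np', 's', 'n', 'd']
```

View pics/scene0.png

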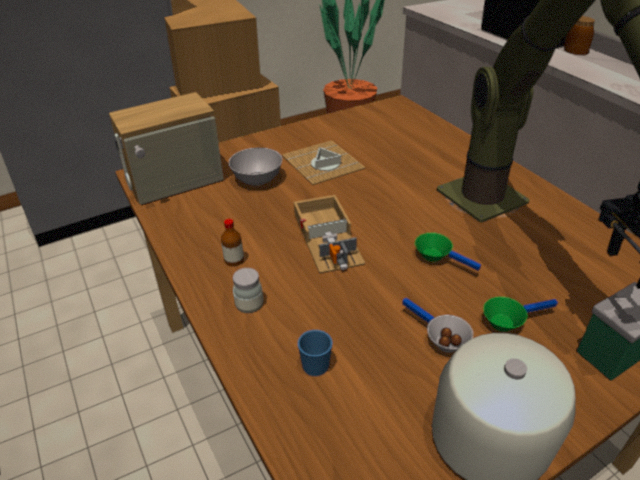

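View pics/side0.png

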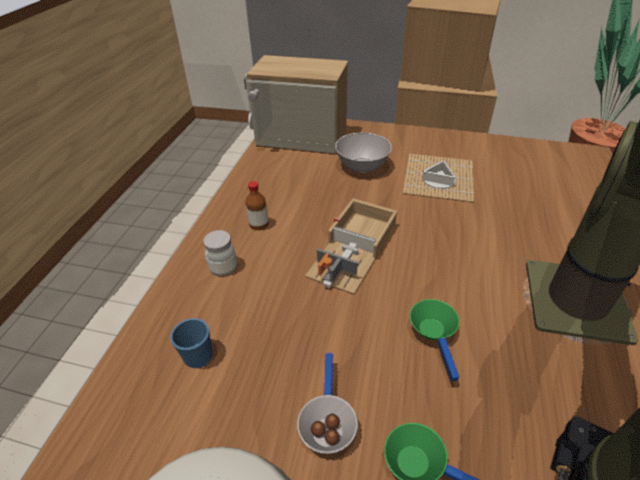

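The scene view shows the steel scoop's cup at about (450,334) and its handle end at (407,302). The tray is at about (330,235). In the side view the cup is at (328,425), the handle end at (329,357) and the tray at (355,245). I'll make one zoomed composite to pick points from.

Run:
```python
import cv2, numpy as np
a=cv2.imread("pics/scene0.png"); b=cv2.imread("pics/side0.png")
def c(im,x,y,w,h,f): return cv2.resize(im[y:y+h,x:x+w],None,fx=f,fy=f,interpolation=cv2.INTER_CUBIC)
A=c(a,280,190,100,85,4); B=c(b,300,190,100,110,4)
C=c(a,395,290,100,62,4); 
top=np.zeros((600,800,3),np.uint8)
top[:340,:400]=A; top[:440,400:]=B; top[340:588,:400]=C
cv2.imwrite("pics/comp.png",top)
```

```text
(no output)
```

View pics/comp.png

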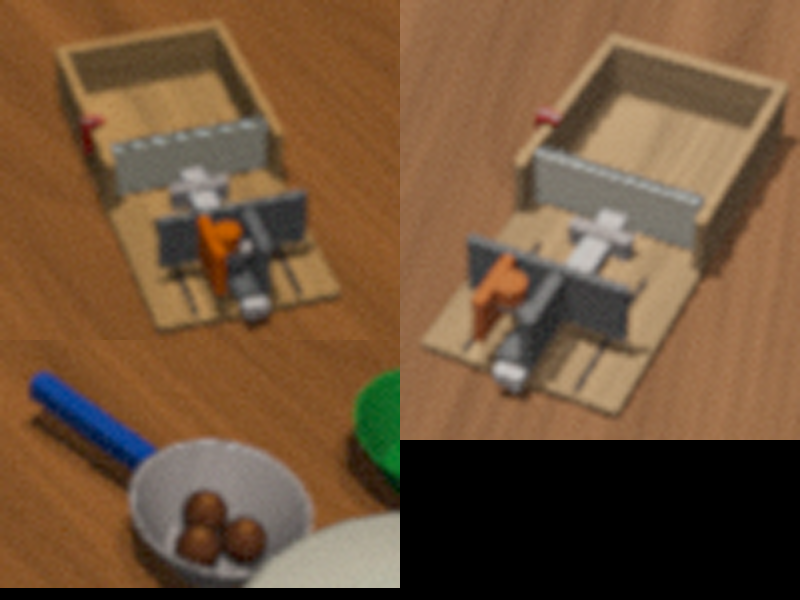

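The composite shows the tray's corners, the white wall, the head with its orange lever on the +x side, and the red rider near the composite pixels (92,121) and (547,115). I'll triangulate and fit.

```bash
cat > h.py <<'E'
import numpy as np, cv2
from scipy.optimize import least_squares
from scipy.spatial.transform import Rotation as R
cams={n:np.load(f"{n}0.npz") for n in("scene","side")}
def proj(c,P):
    T=c["T"]; return cv2.projectPoints(np.atleast_2d(P).astype(float),cv2.Rodrigues(T[:3,:3])[0],T[:3,3],c["K"],c["D"])[0][:,0]
def tri(obs):  # list of (cam,uv)
    r=least_squares(lambda p:np.concatenate([proj(c,p)[0]-uv for c,uv in obs]),[.5,.3,.03]); return r.x,np.abs(r.fun).max()
def wcam(d,s):
    A=np.eye(4);A[:3,:3]=R.from_quat(s["eef_rot"]).as_matrix();A[:3,3]=s["tool_pos"]
    return dict(T=np.linalg.inv(A@d["mount"]),K=d["camera_matrix"],D=d["dist_coeffs"])
E
python3 - <<'E'
from h import *
from plant import nose_length
print(nose_length)
S,D=cams["scene"],cams["side"]
f=lambda u,v:np.array([280+u/4,190+v/4]); g=lambda u,v:np.array([300+(u-400)/4,190+v/4])
pts=[((60,50),(612,38),(62,-70,48)),((221,22),(786,88),(-62,-70,48)),((158,330),(422,343),(62,195,8)),((340,293),(617,413),(-62,195,8)),
((114,148),(535,150),(56,56,50)),((265,120),(702,203),(-56,56,50)),((158,218),(470,237),(50,158,62)),((305,193),(632,290),(-50,158,62)),((92,121),(547,115),(59,0,53))]
W=[]
for a,b,t in pts:
    p,e=tri([(S,f(*a)),(D,g(*b))]); W.append(p); print(t,p.round(4),round(e,2))
def fun(x):
    r=[]
    for a,b,t in pts[:6]:
        P=np.array([x[0],x[1],x[3]])+R.from_euler('z',x[2]).apply(np.array(t)/1000)
        r+=[proj(S,P)[0]-f(*a),proj(D,P)[0]-g(*b)]
    return np.concatenate(r)
r=least_squares(fun,[W[0][0],W[0][1],0.,0]); 
for y0 in (0,1.5,3,-1.5):
    q=least_squares(fun,[.6,.0,y0,0]); r=q if q.cost<r.cost else r
print("tray",r.x,np.abs(r.fun).max())
Ri=R.from_euler('z',r.x[2]).inv()
for w in W: print((Ri.apply(w-np.array([r.x[0],r.x[1],r.x[3]]))*1000).round(1))
for n,a,b in (("hend",(405,301.2),(329,356)),("cup",(450.5,331),(328,423))):
    print(n,tri([(S,np.array(a)),(D,np.array(b))]))
E
```

```text
0.166
(62, -70, 48) [ 0.5404 -0.1928  0.0499] 0.37
(-62, -70, 48) [ 0.4236 -0.1637  0.0504] 0.26
(62, 195, 8) [0.6043 0.0593 0.0061] 0.53
(-62, 195, 8) [0.4857 0.0889 0.0072] 0.54
(56, 56, 50) [ 0.5651 -0.0674  0.0532] 0.42
(-56, 56, 50) [ 0.4603 -0.0443  0.0511] 0.18
(50, 158, 62) [0.5829 0.0243 0.0629] 0.06
(-50, 158, 62) [0.4868 0.046  0.0607] 0.5
(59, 0, 53) [ 0.5644 -0.0995  0.055 ] 0.4
tray [ 4.98537719e-01 -1.13273376e-01 -2.42646393e-01  1.33487832e-06] 1.4215038578405483
[ 59.7 -67.1  49.9]
[-60.7 -67.   50.4]
[ 61.2 192.9   6.1]
[-61.  193.1   7.2]
[53.6 60.6 53.2]
[-53.7  57.7  51.1]
[ 48.9 153.8  62.9]
[-49.7 151.8  60.7]
[60.7 29.2 55. ]
hend (array([0.50066469, 0.27686034, 0.03779095]), np.float64(0.5572739068998089))
cup (array([0.47379175, 0.4054036 , 0.04273512]), np.float64(0.5209848726863697))
```

play_rows:
  rows:
    - [[-0.356,-0.162,0.1,0,0,0.5],[-0.711,-0.325,0.2,0,0,1],[-0.711,-0.325,0.2,0,0,1],[-0.711,-0.325,0.2,0,0,1],[-0.711,-0.325,0.2,0,0,1],[-0.711,-0.325,0.2,0,0,1],[-0.711,-0.325,0.2,0,0,1],[-0.711,-0.325,0.2,0,0,1],[-0.711,-0.325,0.2,0,0,1],[-0.711,-0.325,0.2,0,0,1],[-0.711,-0.325,0.2,0,0,1],[-0.711,-0.325,0.2,0,0,1]]
  claw: 0
  squeeze: 50

```text
clock: 1.15
tool_pos: [0.4943, 0.3096, 0.304]
eef_rot: [0.415, 0.91, -0.001, 0.0]
contact_force: [-0.3, 1.5, 0.2]
opening: 0.999
finger_force: 0.0
```

Run:
```python
from plant import *
s=get_state(); print(s["clock"],s["q"].tolist(),s["tool_pos"].tolist(),s["eef_rot"].tolist(),s["contact_force"])
```

```text
1.15 [-0.5783939081483849, 0.7687995001423094, -0.10431612608690807, 1.7860151250968521, 0.1309224021460022, 0.5948290890200464, -0.04773518570222716] [0.4943190583728598, 0.30963867976868803, 0.30398443175237233] [0.415188890331759, 0.9097349015305096, -0.0007706212449040385, 2.0621677420128975e-05] [-0.27993609  1.5495413   0.21137963]
```

play_rows:
  rows:
    - [[0,0,0,0,0,1],[0,0,0,0,0,1],[0,0,0,0,0,1.0],[0,0,0,0,0,1.0],[0,0,0,0,0,1],[0,0,0,0,0,1]]

```text
clock: 1.65
tool_pos: [0.4919, 0.3134, 0.3049]
eef_rot: [0.623, 0.782, 0.0, -0.0]
contact_force: [-0.2, -0.4, -0.2]
opening: 1.001
finger_force: 0.0
```

Run:
```python
from plant import *
import cv2, pickle
s=get_state(); print(s["clock"],s["q"].tolist(),s["tool_pos"].tolist(),s["eef_rot"].tolist())
d=snapshot("wrist"); cv2.imwrite("pics/w1.png",d["pixels"]); pickle.dump((s,d),open("w1.pkl","wb"))
```

```text
1.65 [-0.6631837444728056, 0.7679835614971564, 0.02953771919042419, 1.7905775203654322, -0.03882572503954646, 0.5833711378233924, -0.3841549118796082] [0.4918831447451791, 0.31341089330511496, 0.30491828832564455] [0.6231085501588705, 0.7821352408314747, 0.00021840014144799315, -0.0003899612544416175]
```

View pics/w1.png

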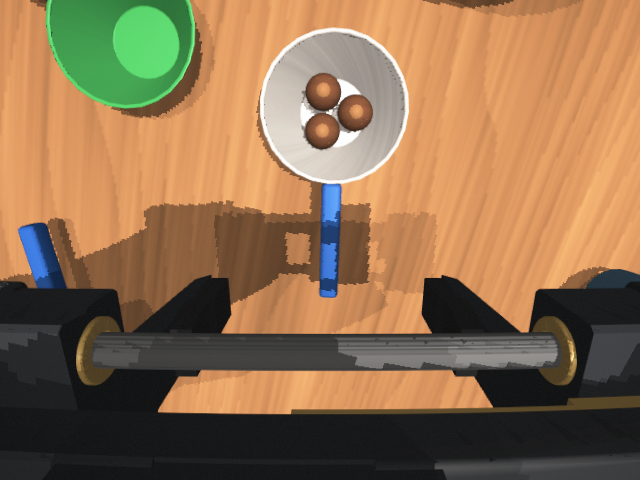

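The wrist view shows the blue handle running from (332,184) to (328,297) and the cup rim centred at (335,106). The handle is nearly lined up between the fingers. Next I'll refine the scoop pose and fit an arm model so I can plan the pour.

```bash
cat > fk.py <<'E'
import numpy as np, itertools
from scipy.optimize import least_squares
from scipy.spatial.transform import Rotation as R
LO=np.array([-3.01,-.46,-1.47,.13,-1,.04,-2.66]);HI=np.array([3.01,2.08,1.51,2.56,4.14,2.09,2.66])
def fk(q,m):
    s,p=m
    c,c7,d1,d3,d5,d7,a,b=p
    z=lambda t:R.from_euler('z',t); y=lambda t:R.from_euler('y',t)
    A=z(s[0]*q[0]+c)*y(q[1])*z(s[1]*q[2]); P=np.array([0,0,d1])+A.apply([a,0,d3])
    A=A*y(q[3]); P=P+A.apply([b,0,0]); A=A*z(s[2]*q[4]); P=P+A.apply([0,0,d5])
    A=A*y(q[5])*z(s[3]*q[6]+c7); return P+A.apply([0,0,d7]),A
E
python3 - <<'E'
from fk import *; from h import *
import pickle
Q=[[-1.18521093,0.68998076,-0.19453224,1.56632874,0.15728789,0.90248064,-0.21506901],[-0.5783939,0.7687995,-0.10431613,1.7860151,0.1309224,0.5948291,-0.04773519],[-0.6631837,0.76798356,0.02953772,1.7905775,-0.0388257,0.5833711,-0.38415]]
X=[[0.21526438,0.58641624,0.4039163],[0.494319,0.3096387,0.3039844],[0.491883,0.3134109,0.304918]]
E=[[1.74927942e-01,9.84580824e-01,-8.97058041e-04,-1.04832873e-04],[.41518889,.9097349,-.00077062,2.06e-5],[.62310855,.78213524,.0002184,-.00038996]]
best=None
for s in itertools.product([1,-1],repeat=4):
  for c,c7 in itertools.product([0,1.57,3.14,-1.57],repeat=2):
    def f(p):
        r=[]
        for q,x,e in zip(Q,X,E):
            P,A=fk(q,(s,p)); r+=[P-x,0.3*(A.inv()*R.from_quat(e)).as_rotvec()]
        return np.concatenate(r+[.001*p[6:]])
    r=least_squares(f,[c,c7,.35,.35,.35,.15,0,0],max_nfev=60)
    if best is None or r.cost<best[0]-1e-12: best=(r.cost,s,r.x,np.abs(r.fun).max())
print(best); pickle.dump(best[1:3],open("m.pkl","wb"))
s,d=pickle.load(open("w1.pkl","rb")); w=wcam(d,s); S,D=cams["scene"],cams["side"]
n=lambda *a:np.array(a,float)
he,e1=tri([(w,n(328,297)),(S,n(405,301.2)),(D,n(329,356))]); cu,e2=tri([(w,n(335,106)),(S,n(450.5,331)),(D,n(328,423))])
hj,e3=tri([(w,n(332,184)),(D,n(329,398))])
print("hend",he,e1,"rim",cu,e2,"hjoin",hj,e3)
# from wrist only at given heights
def ray(c,uv,z):
    u=cv2.undistortPoints(np.array([[uv]],float),c["K"],c["D"])[0,0]; T=np.linalg.inv(c["T"])
    v=T[:3,:3]@[u[0],u[1],1]; return T[:3,3]+v*(z-T[2,3])/v[2]
print(ray(w,(328,297),.038),ray(w,(332,184),.04),ray(w,(335,106),.04))
E
```

```text
(np.float64(1.9556634907879783e-06), (-1, -1, -1, -1), array([-0.07986573,  1.4909323 ,  1.41247879,  0.547936  ,  0.32990663,
        1.19983843,  0.03565974,  0.00546783]), np.float64(0.0012891187905300083))
hend [0.5035337  0.26743752 0.03570433] 3.859986043704623 rim [0.4768325  0.40270046 0.0394672 ] 2.519162103630265 hjoin [0.48781007 0.34922455 0.01932143] 1.7171507623990578
[0.50431877 0.26636374 0.038     ] [0.48747422 0.35157507 0.04      ] [0.47764053 0.4023448  0.04      ]
```

```bash
cat > ik.py <<'E'
from fk import *; import pickle
s_,p_=pickle.load(open("m.pkl","rb")); p_=p_.copy(); 
if p_[2]>1: k=p_[2]-.34; p_[2]-=k; p_[5]-=k
M=(s_,p_)
def ik(P,A,q0):
    f=lambda q:np.concatenate([fk(q,M)[0]-P,.3*(fk(q,M)[1].inv()*A).as_rotvec(),.003*(q-q0)])
    r=least_squares(f,np.clip(q0,LO+.02,HI-.02),bounds=(LO+.01,HI-.01)); return r.x,np.abs(r.fun[:6]).max()
tray=np.array([.4985,-.1133,0]); ty=-.2426
def pour(al,th,flip,back=.025,lipz=.06,cx=0,cy=0):
    """scoop pose tilt th with mouth heading al -> TCP pose; lip = (0,.05,.04) in scoop"""
    B=R.from_euler('z',al-np.pi/2)*R.from_euler('x',-th)     # scoop axes: y->heading
    c=tray+R.from_euler('z',ty).apply([cx,cy,0]); m=np.array([np.cos(al),np.sin(al),0])
    lip=c-back*m+[0,0,lipz]; O=lip-B.apply([0,.05,.04])
    G=O+B.apply([0,-.095,.034])
    T=B*R.from_matrix(np.array([[0,1,0],[1,0,0],[0,0,-1]]).T if not flip else np.array([[0,-1,0],[-1,0,0],[0,0,-1]]).T)
    return G-T.apply([0,0,.147]),T
E
python3 - <<'E'
from ik import *
q0=np.array([-0.663,.768,.03,1.79,-.039,.583,-.384])
rng=np.random.default_rng(0)
for flip in (0,1):
  for al in np.radians(np.arange(-180,180,30)):
    best=None
    for k in range(4):
        qs=q0.copy() if k==0 else rng.uniform(LO,HI); qs[0]=np.clip(qs[0],-1,1.5)
        q=qs; 
        q,e=ik(*pour(al,1.48,flip),q)
        if best is None or e<best[1]: best=(q,e)
        if e<.004: break
    if best[1]<.01: print(flip,round(np.degrees(al)),best[0].round(2),round(best[1],4))
E
```

```text
0 -150 [ 1.3   1.86 -1.46  2.4   3.    0.54  0.35] 0.0001
0 -120 [ 1.16  1.37 -0.94  2.06 -0.99  0.61 -2.01] 0.0002
0 -90 [ 0.49  1.12  0.06  1.71 -0.99  1.69 -1.88] 0.0001
0 -60 [ 0.23  1.21  0.32  1.41 -0.73  2.08 -1.76] 0.0001
0 -30 [ 0.49  1.3  -0.56  1.23 -0.06  2.08 -2.22] 0.0015
0 0 [-0.18  1.29  0.55  1.25  0.01  2.08 -1.11] 0.0076
0 30 [-0.42  1.31  0.7   1.37  0.25  1.77 -0.87] 0.0
0 60 [-0.67  1.32  0.83  1.66  0.43  1.25 -0.83] 0.0
0 90 [-0.95  1.53  1.18  2.    0.4   0.49 -0.71] 0.0
0 120 [-0.41  1.15  0.17  2.36  1.9   1.43 -2.04] 0.0001
1 -150 [ 1.02  1.31 -0.7   2.4   4.13  1.02  2.21] 0.0001
1 -120 [ 1.29  1.65 -1.31  2.06 -0.08  0.34  0.23] 0.0001
1 -90 [ 0.92  1.27 -0.71  1.71 -0.58  1.23  0.8 ] 0.0
1 -60 [ 0.68  1.26 -0.56  1.41 -0.36  1.74  0.81] 0.0
1 -30 [ 0.54  1.34 -0.69  1.23 -0.01  2.08  0.81] 0.001
1 0 [-0.18  1.29  0.55  1.25  0.01  2.08  2.03] 0.0076
1 30 [-0.02  1.2  -0.13  1.38  0.62  2.02  1.71] 0.0001
1 60 [-0.28  1.14  0.11  1.66  0.87  1.62  1.82] 0.0001
1 90 [-0.54  1.13  0.36  2.    1.23  1.18  1.62] 0.0001
1 120 [-0.55  1.18  0.38  2.36  1.94  1.25  1.03] 0.0001
```

The arm model puts a feasible pour at a mouth heading of about 60°, with the camera on the cup side. Next I'll grasp the handle and lift.

play_rows:
  rows:
    - [[-0.01,0.005,0.08,0,0,0.066],[-0.01,0.005,0.16,0,0,0.066],[-0.01,0.005,0.2,0,0,0.066],[-0.01,0.005,0.23,0,0,0.066],[-0.01,0.005,0.248,0,0,0.066],[-0.01,0.005,0.248,0,0,0.066],[-0.01,0.005,0.248,0,0,0.066]]

```text
clock: 2.28
tool_pos: [0.4966, 0.3077, 0.181]
eef_rot: [0.638, 0.77, 0.0, -0.0]
contact_force: [0.0, 0.2, 0.3]
opening: 1.0
finger_force: 0.0
```

play_rows:
  rows:
    - [[0,0,0,0,0,0],[0,0,0,0,0,0],[0,0,0,0,0,0],[0,0,0,0,0,0],[0,0,0,0,0,0],[0,0,0,0,0,0],[0,0,0,0,0,0],[0,0,0,0,0,0],[0,0,0,0,0,0],[0,0,0,0,0,0]]
  claw: 1
  squeeze: 55

```text
clock: 3.12
tool_pos: [0.4966, 0.3074, 0.1807]
eef_rot: [0.638, 0.77, -0.0, -0.0]
contact_force: [0.7, 0.9, 0.3]
opening: 0.27
finger_force: 0.0
```

play_rows:
  rows:
    - [[0,0,-0.02,0,0,0],[0,0,-0.05,0,0,0],[0,0,-0.09,0,0,0],[0,0,-0.14,0,0,0],[0,0,-0.19,0,0,0],[0,0,-0.24,0,0,0],[0,0,-0.28,0,0,0],[0,0,-0.3,0,0,0],[0,0,-0.3,0,0,0]]

```text
clock: 3.87
tool_pos: [0.4971, 0.3075, 0.3332]
eef_rot: [0.638, 0.77, 0.002, 0.001]
contact_force: [0.2, -0.6, -2.0]
opening: 0.151
finger_force: 55.0
```

Run:
```python
from plant import *
from ik import *
import cv2
s=get_state(); print(s["clock"],s["q"].round(3),s["tool_pos"],s["eef_rot"],s["contact_force"],s["finger_force"],s["opening"])
cv2.imwrite("pics/w2.png",snapshot("wrist")["pixels"])
q=s["q"]; A=R.from_quat(s["eef_rot"])
# path: heading 60 tilt 0 above the tray, then tilt
for th in (0,.3,.6,.9,1.1,1.3,1.48,1.6):
    P,T=pour(np.radians(62),th,0,back=.03,lipz=.10 if th<.5 else .065,cy=-.006); q,e=ik(P,T,q); print(th,P.round(3),q.round(2),round(e,4))
```

```text
3.8667 [-0.658  0.727  0.044  1.769 -0.048  0.642 -0.401] [0.49712457 0.30754315 0.33316415] [6.38416710e-01 7.69687816e-01 2.08452619e-03 6.51398174e-04] [ 0.24192494 -0.61890721 -2.02883575] 54.992029666900635 0.1505945887998111
0 [ 0.415 -0.274  0.241] [ 0.51  0.81 -0.02  2.08  0.05  0.24 -0.03] 0.0
0.3 [ 0.438 -0.231  0.278] [ 0.09  0.78  0.37  2.08  0.13  0.33 -0.24] 0.0
0.6 [ 0.464 -0.181  0.263] [-0.25  0.93  0.66  2.04  0.18  0.42 -0.44] 0.0
0.9 [ 0.493 -0.128  0.266] [-0.49  1.06  0.84  1.95  0.24  0.65 -0.58] 0.0
1.1 [ 0.511 -0.093  0.258] [-0.6   1.17  0.91  1.87  0.27  0.81 -0.64] 0.0
1.3 [ 0.529 -0.06   0.242] [-0.68  1.28  0.95  1.79  0.31  0.98 -0.69] 0.0
1.48 [ 0.543 -0.033  0.222] [-0.73  1.38  0.98  1.7   0.34  1.14 -0.71] 0.0
1.6 [ 0.551 -0.017  0.206] [-0.75  1.45  0.99  1.64  0.36  1.24 -0.71] 0.0
```

View pics/w2.png

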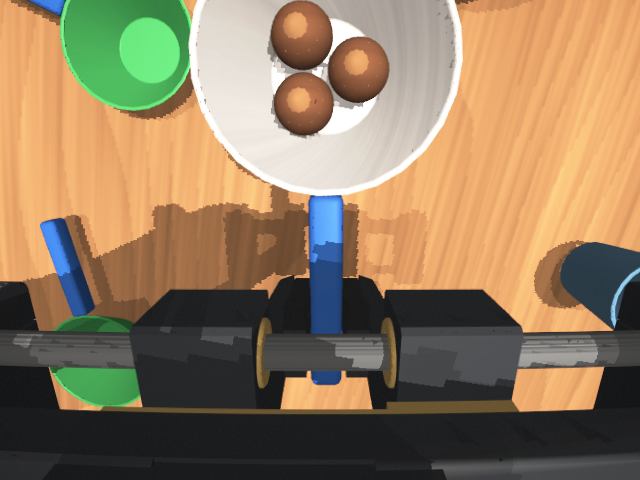

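The wrist view shows the handle centred in the fingers and all three chestnuts in the cup. Next I'll work out the pour moves.

```bash
cat > plan.py <<'E'
from ik import *
def rel(P0,T0,P,T): return np.concatenate([T0.inv().apply(np.array(P)-P0)/.5,(T0.inv()*T).as_rotvec()/.5])
def plan(P0,T0,seq):
    for P,T in seq:
        print(np.asarray(P).round(3),rel(P0,T0,P,T).round(3).tolist()); P0,T0=np.asarray(P),T
E
python3 - <<'E'
from plan import *; from plant import get_state
s=get_state(); P0=s["tool_pos"]; T0=R.from_quat(s["eef_rot"])
a=np.radians(62)
_,T1=pour(np.radians(82),0,0)
f=lambda th,z:pour(a,th,0,back=.03,lipz=z,cy=-.006)
plan(P0,T0,[((.46,.03,.37),T1),f(.35,.13),f(.8,.09),f(1.15,.065),f(1.5,.062)])
E
```

```text
[0.46 0.03 0.37] [-0.532, -0.174, -0.078, 0.003, -0.002, 0.651]
[ 0.442 -0.223  0.312] [-0.507, 0.034, 0.116, 0.122, -0.693, 0.691]
[ 0.483 -0.146  0.292] [0.179, -0.0, -0.023, 0.0, -0.9, 0.0]
[ 0.516 -0.084  0.255] [0.15, -0.0, -0.048, -0.0, -0.7, 0.0]
[ 0.544 -0.03   0.217] [0.12, 0.0, -0.08, 0.0, -0.7, -0.0]
```

play_rows:
  rows:
    - [[-0.02,-0.006,-0.003,0,0,0.02],[-0.06,-0.02,-0.01,0,0,0.07],[-0.12,-0.04,-0.018,0,0,0.15],[-0.18,-0.06,-0.026,0,0,0.22],[-0.24,-0.08,-0.035,0,0,0.29],[-0.3,-0.098,-0.044,0,0,0.37],[-0.36,-0.117,-0.053,0,0,0.44],[-0.42,-0.137,-0.062,0,0,0.51],[-0.47,-0.154,-0.07,0,0,0.58],[-0.51,-0.167,-0.075,0,0,0.63],[-0.532,-0.174,-0.078,0,0,0.65],[-0.532,-0.174,-0.078,0,0,0.65]]

```text
clock: 4.92
tool_pos: [0.4594, 0.0268, 0.3691]
eef_rot: [0.756, 0.654, -0.002, -0.0]
contact_force: [-0.2, -0.6, -2.3]
opening: 0.152
finger_force: 55.0
```

play_rows:
  rows:
    - [[-0.02,0,0.004,0,-0.03,0.03],[-0.06,0.003,0.013,0.01,-0.08,0.08],[-0.12,0.008,0.027,0.03,-0.16,0.16],[-0.18,0.012,0.041,0.04,-0.24,0.24],[-0.24,0.016,0.055,0.06,-0.33,0.33],[-0.3,0.02,0.069,0.07,-0.41,0.41],[-0.36,0.024,0.082,0.09,-0.49,0.49],[-0.42,0.028,0.096,0.1,-0.57,0.57],[-0.47,0.031,0.108,0.11,-0.64,0.64],[-0.5,0.034,0.115,0.12,-0.68,0.68],[-0.507,0.034,0.116,0.122,-0.693,0.691],[-0.507,0.034,0.116,0.122,-0.693,0.691],[-0.507,0.034,0.116,0.122,-0.693,0.691]]

```text
clock: 6.0
tool_pos: [0.4426, -0.2219, 0.3114]
eef_rot: [0.843, 0.509, -0.149, 0.089]
contact_force: [-0.6, 0.4, -2.0]
opening: 0.153
finger_force: 55.0
```

Run:
```python
from plan import *; from plant import *; import cv2
s=get_state(); P0=s["tool_pos"]; T0=R.from_quat(s["eef_rot"])
print(s["clock"],P0,s["q"].round(2),s["opening"],s["contact_force"],s["moment"])
P,A=fk(s["q"],M); print("fk err",P-P0,(A.inv()*T0).as_rotvec())
cv2.imwrite("pics/s3.png",snapshot("side")["pixels"])
f=lambda th,z:pour(np.radians(62),th,0,back=.03,lipz=z,cy=-.006)
plan(P0,T0,[f(.35,.13),f(.8,.09),f(1.15,.065),f(1.5,.062)])
```

```text
6.0 [ 0.44261574 -0.22187034  0.31137645] [-0.    0.75  0.44  2.05  0.11  0.44 -0.25] 0.15305393723167982 [-0.62327218  0.40870813 -1.95114475] [ 0.22843562 -0.04114834 -0.00247335]
fk err [ 0.00214353  0.0085873  -0.00620666] [-0.02722364 -0.00115463  0.00478759]
[ 0.442 -0.223  0.312] [-0.004, -0.0, -0.0, 0.001, -0.003, 0.007]
[ 0.483 -0.146  0.292] [0.179, -0.0, -0.023, 0.0, -0.9, 0.0]
[ 0.516 -0.084  0.255] [0.15, -0.0, -0.048, -0.0, -0.7, 0.0]
[ 0.544 -0.03   0.217] [0.12, 0.0, -0.08, 0.0, -0.7, -0.0]
```

View pics/s3.png

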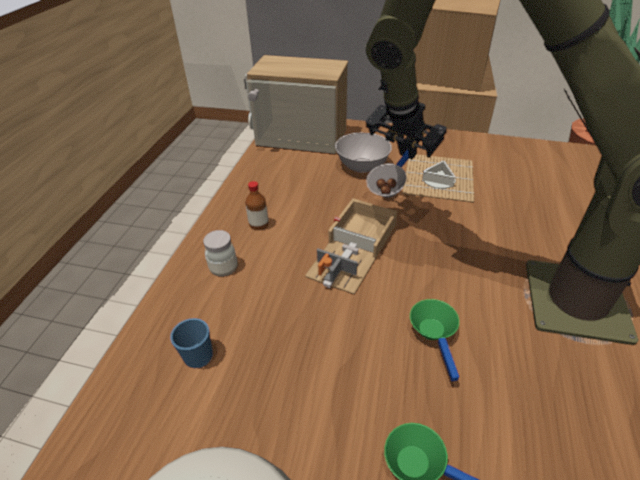

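The side view shows the tilted cup with its chestnuts at about (387,180), on the far side of the trough and above it. Now I'll tip it.

play_rows:
  rows:
    - [[0.018,0,-0.002,0,-0.09,0],[0.036,0,-0.005,0,-0.18,0],[0.054,0,-0.007,0,-0.27,0],[0.072,0,-0.009,0,-0.36,0],[0.09,0,-0.011,0,-0.45,0],[0.108,0,-0.014,0,-0.54,0],[0.125,0,-0.016,0,-0.63,0],[0.143,0,-0.018,0,-0.72,0],[0.161,0,-0.021,0,-0.81,0],[0.179,0,-0.023,0,-0.9,0],[0.179,0,-0.023,0,-0.9,0]]

```text
clock: 6.97
tool_pos: [0.4851, -0.1417, 0.29]
eef_rot: [0.788, 0.478, -0.333, 0.201]
contact_force: [1.3, 1.0, -2.0]
opening: 0.148
finger_force: 55.0
```

play_rows:
  rows:
    - [[0.015,0,-0.005,0,-0.07,0],[0.03,0,-0.01,0,-0.14,0],[0.045,0,-0.014,0,-0.21,0],[0.06,0,-0.019,0,-0.28,0],[0.075,0,-0.024,0,-0.35,0],[0.09,0,-0.029,0,-0.42,0],[0.105,0,-0.034,0,-0.49,0],[0.12,0,-0.038,0,-0.56,0],[0.135,0,-0.043,0,-0.63,0],[0.15,0,-0.048,0,-0.7,0],[0.15,0,-0.048,0,-0.7,0],[0.15,0,-0.048,0,-0.7,0]]

```text
clock: 7.97
tool_pos: [0.5162, -0.0838, 0.2539]
eef_rot: [0.719, 0.433, -0.466, 0.281]
contact_force: [0.2, 0.1, -1.4]
opening: 0.154
finger_force: 55.0
```

play_rows:
  rows:
    - [[0.012,0,-0.008,0,-0.07,0],[0.024,0,-0.016,0,-0.14,0],[0.036,0,-0.024,0,-0.21,0],[0.048,0,-0.032,0,-0.28,0],[0.06,0,-0.04,0,-0.35,0],[0.072,0,-0.048,0,-0.42,0],[0.084,0,-0.056,0,-0.49,0],[0.096,0,-0.064,0,-0.56,0],[0.108,0,-0.072,0,-0.63,0],[0.12,0,-0.08,0,-0.7,0],[0.12,0,-0.08,0,-0.7,0],[0.12,0,-0.08,0,-0.7,0],[0.12,0,-0.08,0,-0.7,0],[0.12,0,-0.08,0,-0.7,0],[0.12,0,-0.08,0,-0.7,0],[0.12,0,-0.08,0,-0.7,0]]

```text
clock: 9.3
tool_pos: [0.5444, -0.0309, 0.2168]
eef_rot: [0.627, 0.377, -0.584, 0.351]
contact_force: [-0.9, -0.3, -2.3]
opening: 0.151
finger_force: 55.0
```

Run:
```python
from plan import *; from plant import *; import cv2
s=get_state(); P0=s["tool_pos"]; T0=R.from_quat(s["eef_rot"])
print(s["clock"],P0,s["q"].tolist(),s["eef_rot"].tolist(),s["opening"],s["contact_force"])
a=snapshot("side")["pixels"][120:320,270:450]; b=snapshot("scene")["pixels"][130:290,260:400]
o=np.zeros((600,800,3),np.uint8); o[:444,:400]=cv2.resize(a,(400,444)); o[:457,400:]=cv2.resize(b,(400,457)); cv2.imwrite("pics/p4.png",o)
```

```text
9.3 [ 0.54439569 -0.03085599  0.216754  ] [-0.6908934750684271, 1.4501022113470268, 0.9283379317492523, 1.6704217765803686, 0.28373400869863885, 1.1907722047514457, -0.6734750143386896] [0.6274942051994437, 0.3767831138765724, -0.5839750509556847, 0.3510821091993981] 0.15086838073096487 [-0.93158051 -0.30964338 -2.32521426]
```

View pics/p4.png

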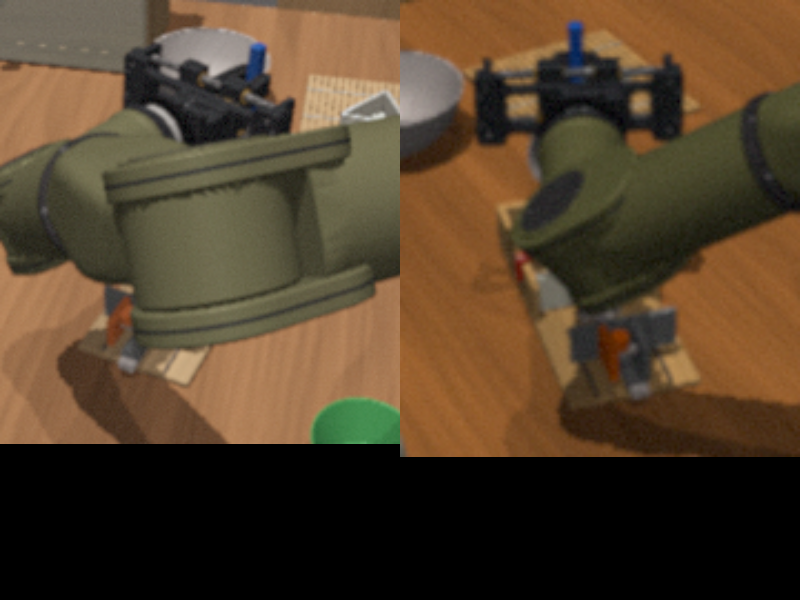

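The arm hides the trough in both fixed views. The pour pose was reached at a tilt of 86°. I'll take a wrist picture for a numeric check while planning the retreat.

Run:
```python
from plan import *; from plant import *; import cv2
s=get_state(); P0=s["tool_pos"]; T0=R.from_quat(s["eef_rot"])
im=snapshot("wrist")["pixels"]; cv2.imwrite("pics/w5.png",im)
f=lambda th,z,a=62,b=.03:pour(np.radians(a),th,0,back=b,lipz=z,cy=-.006)
_,T1=f(.0,.15,80)
_,T2=f(0,.15,100.9)
plan(P0,T0,[f(1.2,.12),f(.75,.14),f(.3,.16),((.46,.02,.37),T1),((.4966,.308,.33),T2),((.4966,.308,.183),T2)])
```

```text
[ 0.52  -0.076  0.306] [-0.186, -0.001, 0.09, 0.001, 0.599, -0.0]
[ 0.478 -0.154  0.342] [-0.131, 0.0, 0.14, 0.0, 0.9, 0.0]
[ 0.438 -0.231  0.338] [-0.121, -0.0, 0.125, -0.0, 0.9, -0.0]
[0.46 0.02 0.37] [0.425, -0.196, -0.199, -0.094, 0.595, -0.624]
[0.497 0.308 0.33 ] [0.58, -0.028, 0.08, 0.0, 0.0, -0.73]
[0.497 0.308 0.183] [0.0, 0.0, 0.294, 0.0, 0.0, 0.0]
```

View pics/w5.png

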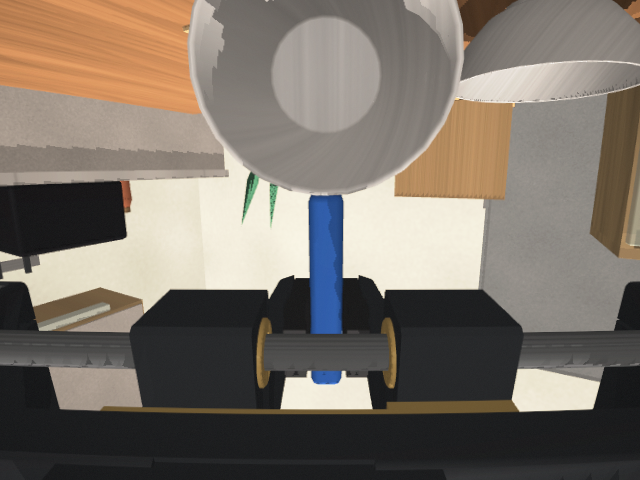

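The wrist view shows the cup empty and the handle still centred, with no slip. Now I'll retreat and untilt.

play_rows:
  rows:
    - [[-0.05,0,0.01,0,0.08,0],[-0.1,0,0.04,0,0.25,0],[-0.14,0,0.065,0,0.42,0],[-0.186,0,0.09,0,0.599,0],[-0.186,0,0.09,0,0.599,0]]

```text
clock: 9.87
tool_pos: [0.5185, -0.0799, 0.3122]
eef_rot: [0.711, 0.421, -0.483, 0.291]
contact_force: [0.6, -0.3, -0.8]
opening: 0.151
finger_force: 55.0
```

play_rows:
  rows:
    - [[-0.026,0,0.028,0,0.18,0],[-0.052,0,0.056,0,0.36,0],[-0.078,0,0.084,0,0.54,0],[-0.104,0,0.112,0,0.72,0],[-0.131,0,0.14,0,0.9,0],[-0.131,0,0.14,0,0.9,0]]

```text
clock: 10.37
tool_pos: [0.4761, -0.1584, 0.3439]
eef_rot: [0.8, 0.476, -0.315, 0.188]
contact_force: [-1.2, -0.2, -0.5]
opening: 0.155
finger_force: 55.0
```

play_rows:
  rows:
    - [[-0.024,0,0.025,0,0.18,0],[-0.048,0,0.05,0,0.36,0],[-0.072,0,0.075,0,0.54,0],[-0.096,0,0.1,0,0.72,0],[-0.121,0,0.125,0,0.9,0],[-0.121,0,0.125,0,0.9,0]]

```text
clock: 10.87
tool_pos: [0.4348, -0.2361, 0.3368]
eef_rot: [0.85, 0.505, -0.13, 0.075]
contact_force: [-1.0, -1.0, 0.1]
opening: 0.151
finger_force: 55.0
```

Run:
```python
from plan import *; from plant import *; import cv2
from h import *
s=get_state(); P0=s["tool_pos"]; T0=R.from_quat(s["eef_rot"])
print(s["clock"],P0,s["q"].round(2),s["eef_rot"])
d=snapshot("side"); im=d["pixels"]; cv2.imwrite("pics/s6.png",im); e=snapshot("scene")["pixels"]; cv2.imwrite("pics/c6.png",e)
def ray(c,uv,z):
    u=cv2.undistortPoints(np.array([[uv]],float),c["K"],c["D"])[0,0]; T=np.linalg.inv(c["T"])
    v=T[:3,:3]@[u[0],u[1],1]; return T[:3,3]+v*(z-T[2,3])/v[2]
for n,i in(("side",im),("scene",e)):
    df=cv2.absdiff(i,cv2.imread(f"pics/{n}0.png")).max(2)
    b=i.astype(int); m=((df>40)&(b[...,2]>b[...,0]+25)&(b[...,2]<150)).astype(np.uint8)
    k,l,st,ce=cv2.connectedComponentsWithStats(m)
    for j in range(1,k):
        if st[j,4]>12: 
            w=ray(cams[n],ce[j],.021); t=R.from_euler('z',ty).inv().apply(w-tray)
            if np.abs(t[:2]).max()<.2: print(n,ce[j].round(1),st[j,4],(t*1000).round(0))
_,T1=pour(np.radians(80),0,0); _,T2=pour(np.radians(100.9),0,0)
plan(P0,T0,[((.46,.02,.37),T1),((.4966,.308,.33),T2),((.4966,.308,.183),T2)])
```

```text
10.8667 [ 0.43482656 -0.23611214  0.33683945] [ 0.05  0.69  0.43  2.04  0.06  0.49 -0.15] [ 0.84994319  0.50504059 -0.12979788  0.07538625]
side [360.7 222.8] 88 [ 17. -22.  21.]
side [366.6 233.3] 39 [-12.   9.  21.]
scene [314.1 216.9] 78 [ 16. -20.  21.]
scene [328.6 219.9] 16 [-19.   5.  21.]
[0.46 0.02 0.37] [0.433, -0.201, -0.203, -0.104, 0.596, -0.643]
[0.497 0.308 0.33 ] [0.58, -0.028, 0.08, 0.0, 0.0, -0.73]
[0.497 0.308 0.183] [0.0, 0.0, 0.294, 0.0, 0.0, 0.0]
```

Two clear chestnut blobs show inside the trough. I'll put the scoop back at its original spot, then look closely.

play_rows:
  rows:
    - [[0.04,-0.02,-0.02,-0.01,0.06,-0.06],[0.1,-0.047,-0.047,-0.024,0.14,-0.15],[0.17,-0.079,-0.08,-0.04,0.23,-0.25],[0.24,-0.111,-0.113,-0.058,0.33,-0.36],[0.31,-0.144,-0.145,-0.074,0.43,-0.46],[0.37,-0.172,-0.173,-0.09,0.51,-0.55],[0.415,-0.193,-0.195,-0.1,0.57,-0.617],[0.433,-0.201,-0.203,-0.104,0.596,-0.643],[0.433,-0.201,-0.203,-0.104,0.596,-0.643],[0.433,-0.201,-0.203,-0.104,0.596,-0.643],[0.433,-0.201,-0.203,-0.104,0.596,-0.643]]

```text
clock: 11.88
tool_pos: [0.46, 0.0242, 0.3692]
eef_rot: [0.763, 0.647, -0.001, 0.002]
contact_force: [0.2, 0.1, -1.4]
opening: 0.154
finger_force: 55.0
```

play_rows:
  rows:
    - [[0.04,-0.002,0.005,0,0,-0.05],[0.11,-0.005,0.015,0,0,-0.14],[0.18,-0.009,0.025,0,0,-0.23],[0.25,-0.012,0.035,0,0,-0.32],[0.32,-0.015,0.045,0,0,-0.41],[0.39,-0.019,0.055,0,0,-0.5],[0.46,-0.022,0.064,0,0,-0.59],[0.52,-0.025,0.072,0,0,-0.66],[0.57,-0.028,0.08,0,0,-0.72],[0.58,-0.028,0.08,0,0,-0.73],[0.58,-0.028,0.08,0,0,-0.73],[0.58,-0.028,0.08,0,0,-0.73]]

```text
clock: 12.88
tool_pos: [0.4943, 0.3112, 0.3293]
eef_rot: [0.634, 0.774, -0.001, 0.002]
contact_force: [-0.5, -0.7, -1.1]
opening: 0.153
finger_force: 55.0
```

Run:
```python
from plan import *; from plant import *
s=get_state(); P0=s["tool_pos"]; T0=R.from_quat(s["eef_rot"])
print(s["clock"],P0,s["q"].round(2),s["eef_rot"],T0.apply([0,0,1]))
_,T2=pour(np.radians(100.9),0,0)
plan(P0,T0,[((.4966,.308,.183),T2)])
```

```text
12.8833 [0.49426702 0.31120129 0.32929139] [-0.69  0.73  0.08  1.77 -0.08  0.64 -0.36] [ 0.63355608  0.77369268 -0.00084443  0.00236879] [ 0.00259545 -0.00430819 -0.99998735]
[0.497 0.308 0.183] [-0.006, 0.003, 0.293, 0.003, 0.009, 0.017]
```

play_rows:
  rows:
    - [[-0.006,0.003,0.06,0.003,0.009,0.017],[-0.006,0.003,0.12,0.003,0.009,0.017],[-0.006,0.003,0.18,0.003,0.009,0.017],[-0.006,0.003,0.23,0.003,0.009,0.017],[-0.006,0.003,0.26,0.003,0.009,0.017],[-0.006,0.003,0.28,0.003,0.009,0.017],[-0.006,0.003,0.29,0.003,0.009,0.017],[-0.006,0.003,0.294,0.003,0.009,0.017],[-0.006,0.003,0.296,0.003,0.009,0.017],[-0.006,0.003,0.296,0.003,0.009,0.017],[-0.006,0.003,0.296,0.003,0.009,0.017]]

```text
clock: 13.8
tool_pos: [0.4975, 0.3061, 0.1833]
eef_rot: [0.638, 0.77, -0.0, 0.001]
contact_force: [-0.6, -5.3, 6.7]
opening: 0.152
finger_force: 55.0
```

play_rows:
  rows:
    - [[0,0,0,0,0,0],[0,0,0,0,0,0],[0,0,0,0,0,0],[0,0,0,0,0,0],[0,0,0,0,0,0],[0,0,0,0,0,0],[0,0,0,0,0,0],[0,0,0,0,0,0],[0,0,0,0,0,0],[0,0,0,0,0,0]]
  claw: 0

```text
clock: 14.63
tool_pos: [0.4963, 0.3107, 0.1818]
eef_rot: [0.636, 0.772, 0.001, -0.001]
contact_force: [-0.0, 0.4, 0.1]
opening: 0.885
finger_force: 0.0
```

play_rows:
  rows:
    - [[0,0,-0.04,0,0,0],[0,0,-0.1,0,0,0],[0,0,-0.17,0,0,0],[0,0,-0.24,0,0,0],[0,0,-0.3,0,0,0],[0,0,-0.34,0,0,0],[0,0,-0.34,0,0,0],[0,0,-0.34,0,0,0]]

```text
clock: 15.3
tool_pos: [0.4963, 0.3102, 0.3529]
eef_rot: [0.636, 0.772, 0.003, -0.0]
contact_force: [-0.4, -1.0, -0.2]
opening: 1.0
finger_force: 0.0
```

Run:
```python
from plan import *; from plant import *; import cv2
s=get_state(); P0=s["tool_pos"]; T0=R.from_quat(s["eef_rot"])
print(s["clock"],P0,s["q"].round(2),s["eef_rot"])
a=snapshot("side")["pixels"]; b=snapshot("scene")["pixels"]; cv2.imwrite("pics/s7.png",a); cv2.imwrite("pics/c7.png",b)
c=lambda im,x,y,w,h,f:cv2.resize(im[y:y+h,x:x+w],None,fx=f,fy=f,interpolation=cv2.INTER_CUBIC)
o=np.zeros((600,800,3),np.uint8)
o[:340,:400]=c(b,280,190,100,85,4); o[:440,400:]=c(a,300,190,100,110,4)
o[340:600,:400]=c(b,380,270,200,130,2); o[440:600,400:]=c(a,240,320,200,160,2)[:,:][80:240,0:400]
cv2.imwrite("pics/p7.png",o)
# heading of head approach: tool y along tray x
for flip in (0,1):
    al=ty+np.pi/2+(np.pi if flip else 0)   # tool x = tray +y (flip 0) or -y
    T=R.from_matrix(np.array([[np.cos(al),np.cos(al-np.pi/2),0],[np.sin(al),np.sin(al-np.pi/2),0],[0,0,-1]]))
    h=tray+R.from_euler('z',ty).apply([0,.158+.03,.2]); print(flip,rel(P0,T0,h,T).round(3),ik(h,T,s["q"]))
```

```text
15.3 [0.4962648  0.31016055 0.35288594] [-0.68  0.7   0.08  1.75 -0.09  0.69 -0.36] [ 6.35697785e-01  7.71933362e-01  2.65848386e-03 -3.77235347e-04]
0 [-0.492 -0.     0.304  0.005 -0.009  0.871] (array([-0.24289343,  0.9188573 ,  0.05820537,  1.92716784, -0.15699315,
        0.29992533, -0.30006282]), np.float64(2.07043961715843e-05))
1 [-0.492 -0.     0.304  0.013  0.007 -5.412] (array([ 0.08788169,  0.97727747, -0.48231241,  1.92744614,  0.96323078,
        0.48763037,  1.79787679]), np.float64(7.434045233654713e-05))
```

View pics/p7.png

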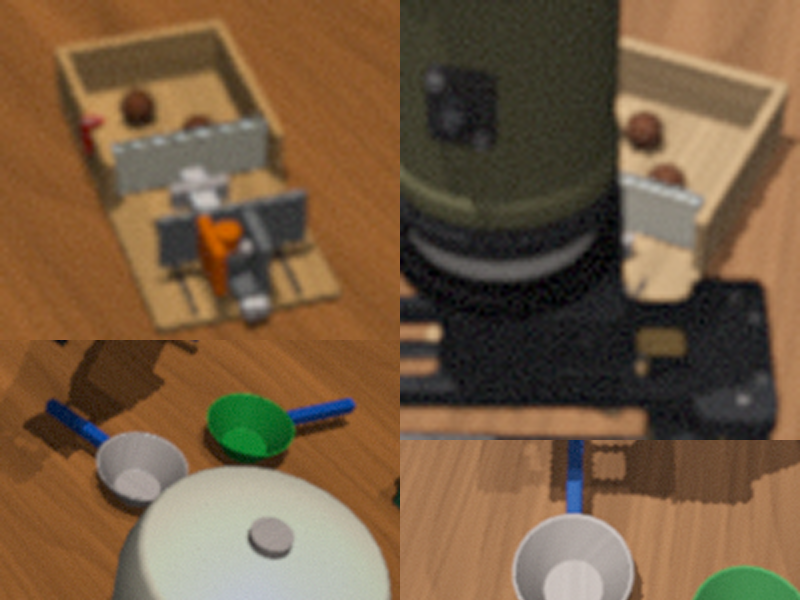

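The composite shows the scoop standing empty and released. Two chestnuts are visible in the trough, at composite pixels (138,107) and (197,122), and the third is probably hidden behind the white wall. I'll look straight down with the wrist camera from above the tray, already in the pushing orientation.

```bash
cat >> plan.py <<'E'
def TH(yaw=ty):
    al=yaw+np.pi/2
    return R.from_matrix(np.array([[np.cos(al),np.cos(al-np.pi/2),0],[np.sin(al),np.sin(al-np.pi/2),0],[0,0,-1]]))
def tw(p,tr=tray,yaw=ty): return tr+R.from_euler('z',yaw).apply(p)
E
python3 - <<'E'
from plan import *; from plant import *
s=get_state(); P0=s["tool_pos"]; T0=R.from_quat(s["eef_rot"])
plan(P0,T0,[(tw([0,0,.40]),TH())])
E
```

```text
[ 0.498 -0.113  0.4  ] [-0.831, -0.157, -0.1, -0.002, -0.004, 0.871]
```

play_rows:
  rows:
    - [[-0.06,-0.011,-0.04,0,0,0.08],[-0.12,-0.023,-0.1,0,0,0.15],[-0.83,-0.157,-0.1,0,0,0.87],[-0.83,-0.157,-0.1,0,0,0.87],[-0.83,-0.157,-0.1,0,0,0.87],[-0.83,-0.157,-0.1,0,0,0.87],[-0.83,-0.157,-0.1,0,0,0.87],[-0.83,-0.157,-0.1,0,0,0.87],[-0.83,-0.157,-0.1,0,0,0.87],[-0.83,-0.157,-0.1,0,0,0.87],[-0.83,-0.157,-0.1,0,0,0.87],[-0.83,-0.157,-0.1,0,0,0.87],[-0.83,-0.157,-0.1,0,0,0.87],[-0.83,-0.157,-0.1,0,0,0.87],[-0.83,-0.157,-0.1,0,0,0.87],[-0.83,-0.157,-0.1,0,0,0.87],[-0.83,-0.157,-0.1,0,0,0.87]]
  claw: 0.27
  squeeze: 20

```text
clock: 16.82
tool_pos: [0.4988, -0.111, 0.4003]
eef_rot: [0.786, 0.618, 0.001, -0.001]
contact_force: [-0.3, -0.0, -0.4]
opening: 0.73
finger_force: 0.0
```

Run:
```python
from plan import *; from plant import *; import cv2
s=get_state(); d=snapshot("wrist"); pickle.dump((s,d),open("w8.pkl","wb"))
print(s["clock"],s["tool_pos"],s["eef_rot"],s["opening"])
cv2.imwrite("pics/w8.png",cv2.resize(d["pixels"][:300,130:530],None,fx=2,fy=2,interpolation=cv2.INTER_CUBIC))
```

```text
16.8167 [ 0.49877246 -0.11103164  0.40033027] [ 0.78649877  0.61758897  0.00132378 -0.00134114] 0.7295512032841428
```

View pics/w8.png

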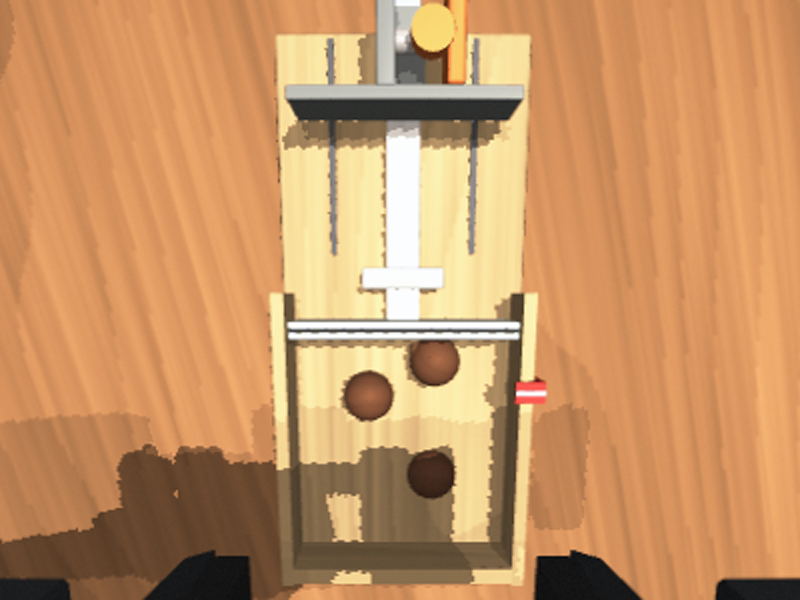

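The wrist view from above shows all three chestnuts in the trough. The black line is at view row 330, the mark's white line at (531,392), and the head plate's outer top edge at row 86. Its ends are at (286,87) and (523,87).

Run:
```python
from plan import *; from h import *
s,d=pickle.load(open("w8.pkl","rb")); c=wcam(d,s); Ti=np.linalg.inv(c["T"])
def ray(u,v,z):
    n=cv2.undistortPoints(np.array([[[130+u/2,v/2]]],float),c["K"],c["D"])[0,0]; w=Ti[:3,:3]@[n[0],n[1],1]; return Ti[:3,3]+w*(z-Ti[2,3])/w[2]
L=dict(lineR=(515,330,.05),lineL=(290,330,.05),mark=(531,392,.053),headL=(286,86,.062),headR=(523,86,.062),wallR=(537,293,.048),wallL=(272,293,.048),backL=(286,584,.048),backR=(523,584,.048),baseL=(277,35,.008),baseR=(530,35,.008),cheek=(377,50,.06),lever=(466,50,.062))
W={k:ray(*v) for k,v in L.items()}
pa=[("wallR",62,73),("wallL",-62,73),("backL",-62,-70),("backR",62,-70),("baseL",-62,195),("baseR",62,195),("lineR",None,56),("lineL",None,56)]
def f(x):
    r=[]
    for k,a,b in pa:
        t=R.from_euler('z',x[2]).inv().apply(W[k]-[x[0],x[1],0])*1000
        r+=[t[0]-a if a else 0,t[1]-b]
    return r
q=least_squares(f,[tray[0],tray[1],ty]); print(q.x,np.round(q.fun,1))
for k,w in W.items(): print(k,(R.from_euler('z',q.x[2]).inv().apply(w-[q.x[0],q.x[1],0])*1000).round(1))
```

```text
[ 0.50295528 -0.12219624 -0.23655036] [-0.8  0.7  0.6  1.   1.  -1.5 -0.7 -1.8  1.2 -0.2 -1.3 -0.4  0.   1.
  0.   1.2]
lineR [51.3 57.  50. ]
lineL [-53.4  57.2  50. ]
mark [59.5 28.4 53. ]
headL [-49.8 158.2  62. ]
headR [ 48.9 158.1  62. ]
wallR [61.2 73.7 48. ]
wallL [-61.4  74.   48. ]
backL [-61.  -71.5  48. ]
backR [ 61.3 -71.8  48. ]
baseL [-60.8 194.8   8. ]
baseR [ 60.7 194.6   8. ]
cheek [-11.9 172.3  60. ]
lever [ 24.8 171.7  62. ]
```

```bash
sed -i 's/^tray=.*/tray=np.array([.50296,-.1222,0]); ty=-.23655/' ik.py
python3 - <<'E'
from plan import *; from plant import *
s=get_state(); P0=s["tool_pos"]; T0=R.from_quat(s["eef_rot"])
plan(P0,T0,[(tw([0,.186,.27]),TH()),(tw([0,.186,.19]),TH())])
E
```

```text
[0.547 0.059 0.27 ] [0.352, 0.012, 0.262, -0.0, -0.007, -0.007]
[0.547 0.059 0.19 ] [0.0, 0.0, 0.16, 0.0, 0.0, 0.0]
```

play_rows:
  rows:
    - [[0.06,0.002,0.03,0,-0.007,-0.007],[0.13,0.005,0.08,0,-0.007,-0.007],[0.2,0.007,0.14,0,-0.007,-0.007],[0.27,0.01,0.2,0,-0.007,-0.007],[0.33,0.012,0.245,0,-0.007,-0.007],[0.352,0.012,0.262,0,-0.007,-0.007],[0.352,0.012,0.262,0,-0.007,-0.007],[0.352,0.012,0.262,0,-0.007,-0.007],[0.352,0.012,0.262,0,-0.007,-0.007],[0.352,0.012,0.262,0,-0.007,-0.007],[0.352,0.012,0.262,0,-0.007,-0.007]]

```text
clock: 17.78
tool_pos: [0.5469, 0.0557, 0.2712]
eef_rot: [0.787, 0.617, 0.0, 0.001]
contact_force: [-0.8, 1.0, -0.5]
opening: 0.73
finger_force: 0.0
```

Run:
```python
from plan import *; from plant import *; from h import *
s=get_state(); P0=s["tool_pos"]; T0=R.from_quat(s["eef_rot"]); print(s["clock"],P0,s["contact_force"],R.from_euler('z',ty).inv().apply(P0-tray))
d=snapshot("wrist"); pickle.dump((s,d),open("w9.pkl","wb")); im=d["pixels"]; c=wcam(d,s); Ti=np.linalg.inv(c["T"])
# orange lever: find top outer edge by colour
hsv=cv2.cvtColor(im,cv2.COLOR_BGR2HSV); m=cv2.inRange(hsv,(8,180,110),(20,255,255))
for r in range(60,300,20):
    x=np.where(m[r])[0]; print(r,len(x),(x.min(),x.max()) if len(x) else None,end=' | ')
g=cv2.cvtColor(im,cv2.COLOR_BGR2GRAY); print()
print("expected px of lever outer edge / cheek outer edge at head y 20, 42, plate:")
from h import proj
for p in ([25,178,62],[25,200,62],[-12,178,60],[-12,200,60],[-50,158,62],[50,158,62]):
    print(p,proj(c,tw(np.array(p)/1000))[0].round(1))
plan(P0,T0,[(tw([0,.186,.19]),TH())])
```

```text
17.7833 [0.5468868  0.05566201 0.27124865] [-0.76263574  1.04172243 -0.49052209] [0.00102156 0.1832032  0.27124865]
60 0 None | 80 0 None | 100 0 None | 120 0 None | 140 0 None | 160 0 None | 180 0 None | 200 0 None | 220 7 (np.int64(352), np.int64(358)) | 240 8 (np.int64(352), np.int64(365)) | 260 38 (np.int64(327), np.int64(364)) | 280 30 (np.int64(334), np.int64(364)) | 
expected px of lever outer edge / cheek outer edge at head y 20, 42, plate:
[25, 178, 62] [365.7 270.2]
[25, 200, 62] [366.7 233.3]
[-12, 178, 60] [301.9 269.3]
[-12, 200, 60] [301.  232.7]
[-50, 158, 62] [238.6 302.3]
[50, 158, 62] [406.7 301.4]
[0.547 0.059 0.19 ] [0.006, -0.002, 0.162, 0.004, 0.001, -0.009]
```

The lever edge sits where the model expects it (365 px against 366). Now I'll go down astride the cheek and lever.

play_rows:
  rows:
    - [[0.006,-0.002,0.04,0,0,0],[0.006,-0.002,0.08,0,0,0],[0.006,-0.002,0.11,0,0,0],[0.006,-0.002,0.135,0,0,0],[0.006,-0.002,0.15,0,0,0],[0.006,-0.002,0.162,0,0,0],[0.006,-0.002,0.162,0,0,0],[0.006,-0.002,0.162,0,0,0]]

```text
clock: 18.5
tool_pos: [0.5466, 0.0603, 0.1894]
eef_rot: [0.786, 0.618, 0.0, 0.0]
contact_force: [0.9, 0.4, -0.1]
opening: 0.73
finger_force: 0.0
```

play_rows:
  rows:
    - [[-0.006,0,0,0,0,0],[-0.012,0,0,0,0,0],[-0.018,0,0,0,0,0],[-0.024,0,0,0,0,0],[-0.03,0,0,0,0,0],[-0.03,0,0,0,0,0],[-0.03,0,0,0,0,0]]

```text
clock: 19.08
tool_pos: [0.5429, 0.0457, 0.1892]
eef_rot: [0.786, 0.618, -0.0, 0.0]
contact_force: [0.9, -0.6, 0.6]
opening: 0.735
finger_force: 0.0
```

Run:
```python
from plan import *; from plant import *
s=get_state(); r=R.from_euler('z',ty).inv(); print(s["clock"],r.apply(s["tool_pos"]-tray),r.apply(s["contact_force"]),s["opening"],R.from_quat(s["eef_rot"]).as_matrix()[:,0])
```

```text
19.0833 [-0.0005019   0.17253932  0.18916982] [ 0.97929308 -0.35228002  0.60718152] 0.7349491047601382 [ 2.36854048e-01  9.71545209e-01 -2.57294783e-04]
```

play_rows:
  rows:
    - [[-0.004,0,0,0,0,0],[-0.008,0,0,0,0,0],[-0.012,0,0,0,0,0],[-0.016,0,0,0,0,0],[-0.02,0,0,0,0,0],[-0.024,0,0,0,0,0],[-0.024,0,0,0,0,0],[-0.024,0,0,0,0,0],[-0.024,0,0,0,0,0]]

```text
clock: 19.83
tool_pos: [0.5405, 0.0361, 0.1892]
eef_rot: [0.786, 0.618, 0.001, -0.001]
contact_force: [0.5, 4.9, 0.0]
opening: 0.73
finger_force: 2.6
```

```bash
cat > look.py <<'E'
from plan import *; from plant import *; from h import *
s=get_state(); r=R.from_euler('z',ty).inv(); print(s["clock"],(1000*r.apply(s["tool_pos"]-tray)).round(1),"F",r.apply(s["contact_force"]).round(1),s["opening"]*88,s["finger_force"])
S=cams["scene"]; im=snapshot("scene")["pixels"]; cv2.imwrite("pics/scn_%d.png"%(s["clock"]*100),im)
# white wall: sample bright-grey along the tray +x side; wall top as function of tray y at x=40, z=50
I=im.astype(float).mean(2)
def sample(x,z,ys): 
    p=proj(S,[tw([x,y,z]) for y in ys]).astype(np.float32); return cv2.remap(im,p[None,:,0],p[None,:,1],cv2.INTER_LINEAR)[0]
ys=np.arange(-.02,.08,.003)
v=np.mean([sample(x,.05,ys).astype(float) for x in (.03,.035,.04,.045,.05)],axis=0)
print([(int(round(y*1000)),int(b[0]-b[2])) for y,b in zip(ys,v)])
E
python3 look.py
```

```text
19.8333 [ -0.6 162.7 189.2] F [-0.7  4.9  0. ] 64.20718583903857 2.6268602907657623
[(-20, -56), (-17, -58), (-14, -58), (-11, -58), (-8, -61), (-5, -69), (-2, -79), (1, -88), (4, -95), (7, -99), (10, -100), (13, -99), (16, -97), (19, -92), (22, -84), (25, -69), (28, -47), (31, -24), (34, -10), (37, -3), (40, 0), (43, 2), (46, 2), (49, 3), (52, 2), (55, 3), (58, 3), (61, 3), (64, 4), (67, 4), (70, 4), (73, 4), (76, 3), (79, 2)]
```

```bash
cat > edge.py <<'E'
from plan import *; from h import *; import sys
S=cams["scene"]
def edge(im,z=.05,col=None):
    ys=np.arange(-.04,.09,.0005); out=[]
    for x in np.arange(.02,.051,.005):
        p=proj(S,[tw([x,y,z]) for y in ys]).astype(np.float32); v=cv2.remap(im,p[None,:,0],p[None,:,1],cv2.INTER_CUBIC)[0].astype(float)
        k=v[:,0]-v[:,2]; i=np.where((k[:-1]<-50)&(k[1:]>=-50))[0]; out.append(ys[i[-1]]*1000 if len(i) else np.nan)
    return np.round(out,1)
def red(im):
    m=cv2.inRange(cv2.cvtColor(im,cv2.COLOR_BGR2HSV),(170,120,60),(180,255,255))|cv2.inRange(cv2.cvtColor(im,cv2.COLOR_BGR2HSV),(0,190,60),(6,255,255))
    m[:, :295]=0; m[:,315:]=0; m[:210]=0; m[235:]=0; y,x=np.where(m>0); return len(x),x.mean() if len(x) else 0,y.mean() if len(x) else 0
if __name__=="__main__":
    for f in sys.argv[1:]: im=cv2.imread(f); print(f,edge(im),red(im))
E
python3 edge.py pics/scene0.png pics/c7.png pics/scn_1983.png
```

```text
pics/scene0.png [56.5 57.5 57.  58.  58.  57.5 71. ] (8, np.float64(301.25), np.float64(225.0))
pics/c7.png [57.  57.5 57.5 58.  58.5 58.  74. ] (7, np.float64(301.2857142857143), np.float64(224.71428571428572))
pics/scn_1983.png [29.  23.  26.5 30.5 27.5 27.  27. ] (0, 0, 0)
```

play_rows:
  rows:
    - [[0.002,0,0,0,0,0],[0.002,0,0,0,0,0],[0.002,0,0,0,0,0]]

```text
clock: 20.13
tool_pos: [0.5407, 0.0368, 0.1892]
eef_rot: [0.786, 0.618, 0.001, -0.0]
contact_force: [1.0, 6.3, -1.6]
opening: 0.731
finger_force: 3.0
```

play_rows:
  rows:
    - [[0.002,0,0,0,0,0],[0.002,0,0,0,0,0],[0.002,0,0,0,0,0]]

```text
clock: 20.38
tool_pos: [0.5408, 0.0374, 0.1891]
eef_rot: [0.786, 0.618, 0.001, -0.0]
contact_force: [0.3, 6.0, -0.1]
opening: 0.73
finger_force: 2.9
```

play_rows:
  rows:
    - [[0.002,0,0,0,0,0],[0.002,0,0,0,0,0],[0.002,0,0,0,0,0]]

```text
clock: 20.63
tool_pos: [0.541, 0.038, 0.1891]
eef_rot: [0.786, 0.618, 0.0, -0.0]
contact_force: [0.9, 5.9, -1.2]
opening: 0.729
finger_force: 2.8
```

play_rows:
  rows:
    - [[0.002,0,0,0,0,0],[0.002,0,0,0,0,0],[0.002,0,0,0,0,0]]

```text
clock: 20.88
tool_pos: [0.5412, 0.0386, 0.1891]
eef_rot: [0.786, 0.618, 0.0, -0.0]
contact_force: [1.7, 5.2, 1.1]
opening: 0.733
finger_force: 2.7
```

play_rows:
  rows:
    - [[0.002,0,0,0,0,0],[0.002,0,0,0,0,0],[0.002,0,0,0,0,0]]

```text
clock: 21.13
tool_pos: [0.5413, 0.0394, 0.1891]
eef_rot: [0.786, 0.618, 0.0, 0.0]
contact_force: [-0.1, 5.3, -0.7]
opening: 0.725
finger_force: 2.6
```

play_rows:
  rows:
    - [[0.002,0,0,0,0,0],[0.002,0,0,0,0,0],[0.002,0,0,0,0,0]]

```text
clock: 21.38
tool_pos: [0.5415, 0.0402, 0.1891]
eef_rot: [0.786, 0.618, -0.0, 0.0]
contact_force: [1.5, 4.6, -0.9]
opening: 0.733
finger_force: 2.4
```

Run:
```python
from plan import *; from plant import *; from h import *
s=get_state(); r=R.from_euler('z',ty).inv(); print((1000*r.apply(s["tool_pos"]-tray)).round(1),r.apply(s["contact_force"]).round(1))
for n in("side","scene"):
    im=snapshot(n)["pixels"]; cv2.imwrite(f"pics/{n}_c.png",im); im0=cv2.imread(f"pics/{n}0.png")
    df=cv2.absdiff(cv2.GaussianBlur(im,(5,5),0),cv2.GaussianBlur(im0,(5,5),0)).max(2)
    for name,p in (("mark",[59,28.5,53]),("lineR",[50,56,50]),("line0",[0,56,50]),("lineL",[-50,56,50]),("lineR-28",[50,28,50]),("lineL-28",[-50,28,50]),("headR",[48,158,60]),("headL",[-48,158,60]),("rodend",[0,200,40])):
        u=proj(cams[n],tw(np.array(p)/1000))[0].round().astype(int); print(n,name,u,im0[u[1],u[0]],im[u[1],u[0]],df[u[1],u[0]])
```

```text
[ -0.6 166.9 189.1] [ 0.4  4.8 -0.9]
side mark [336 217] [112 121 174] [24 23 26] 133
side lineR [335 226] [ 85 101 114] [18 18 19] 118
side line0 [354 232] [114 135 151] [0 3 0] 134
side lineL [373 238] [124 139 153] [16 17 20] 130
side lineR-28 [340 219] [ 75  88 124] [84 88 91] 43
side lineL-28 [377 231] [113 149 180] [120 159 189] 10
side headR [316 249] [ 81 104 137] [29 28 25] 98
side headL [355 262] [104 104 107] [24 33 45] 67
side rodend [327 274] [ 99 103 105] [109 113 115] 5
scene mark [301 219] [ 67  87 145] [ 77  98 149] 8
scene lineR [306 225] [ 85 138 181] [39 39 37] 134
scene line0 [324 222] [ 87 121 151] [24 22 24] 111
scene lineL [342 219] [72 84 89] [23 19 16] 84
scene lineR-28 [304 219] [ 74  93 167] [ 86 102 157] 20
scene lineL-28 [339 213] [23 52 67] [19 20 19] 61
scene headR [317 245] [ 69 113 149] [ 57  92 120] 38
scene headL [353 238] [ 96 103 111] [ 9 10  6] 92
scene rodend [340 258] [59 61 59] [81 81 81] 13
```

play_rows:
  rows:
    - [[0.002,0,0,0,0,0],[0.002,0,0,0,0,0],[0.002,0,0,0,0,0]]

```text
clock: 21.73
tool_pos: [0.5418, 0.0411, 0.1891]
eef_rot: [0.786, 0.618, -0.0, 0.0]
contact_force: [0.4, 4.5, -1.4]
opening: 0.731
finger_force: 2.3
```

play_rows:
  rows:
    - [[0.002,0,0,0,0,0],[0.002,0,0,0,0,0],[0.002,0,0,0,0,0]]

```text
clock: 21.98
tool_pos: [0.542, 0.0421, 0.1891]
eef_rot: [0.786, 0.618, -0.0, 0.0]
contact_force: [0.6, 3.7, 0.7]
opening: 0.732
finger_force: 2.3
```

play_rows:
  rows:
    - [[0.002,0,0,0,0,0],[0.002,0,0,0,0,0],[0.002,0,0,0,0,0]]

```text
clock: 22.23
tool_pos: [0.5422, 0.0432, 0.1891]
eef_rot: [0.786, 0.618, -0.0, 0.0]
contact_force: [0.5, 3.8, -0.4]
opening: 0.73
finger_force: 2.3
```

play_rows:
  rows:
    - [[0.002,0,0,0,0,0],[0.002,0,0,0,0,0],[0.002,0,0,0,0,0]]

```text
clock: 22.48
tool_pos: [0.5425, 0.0441, 0.1891]
eef_rot: [0.786, 0.618, 0.0, 0.0]
contact_force: [0.6, 4.5, -0.8]
opening: 0.729
finger_force: 2.3
```

Run:
```python
from plan import *; from plant import *
s=get_state(); r=R.from_euler('z',ty).inv(); print((1000*r.apply(s["tool_pos"]-tray)).round(1),r.apply(s["contact_force"]).round(1))
```

```text
[ -0.5 171.  189.1] [-0.5  4.5 -0.8]
```

play_rows:
  rows:
    - [[0.002,0,0,0,0,0],[0.002,0,0,0,0,0],[0.002,0,0,0,0,0]]

```text
clock: 22.73
tool_pos: [0.5426, 0.0443, 0.1891]
eef_rot: [0.786, 0.618, -0.001, 0.0]
contact_force: [0.6, 1.8, -0.6]
opening: 0.733
finger_force: 0.8
```

play_rows:
  rows:
    - [[0.002,0,0,0,0,0],[0.002,0,0,0,0,0],[0.002,0,0,0,0,0]]

```text
clock: 22.98
tool_pos: [0.5428, 0.0453, 0.1891]
eef_rot: [0.786, 0.618, -0.001, 0.0]
contact_force: [0.4, 0.1, 0.3]
opening: 0.729
finger_force: 0.0
```

play_rows:
  rows:
    - [[0.002,0,0,0,0,0],[0.002,0,0,0,0,0],[0.002,0,0,0,0,0]]

```text
clock: 23.23
tool_pos: [0.5432, 0.0469, 0.1891]
eef_rot: [0.786, 0.618, -0.0, 0.0]
contact_force: [0.6, 0.3, -0.5]
opening: 0.725
finger_force: 0.0
```

Run:
```python
from plan import *; from plant import *
s=get_state(); r=R.from_euler('z',ty).inv(); print((1000*r.apply(s["tool_pos"]-tray)).round(1),r.apply(s["contact_force"]).round(1))
```

```text
[ -0.5 173.8 189.1] [ 0.5  0.4 -0.5]
```

Contact is at a measured TCP of tray y = 171.1 mm, so the mark (28.6 mm further in) needs about 142.5 mm. Now I'll push in.

play_rows:
  rows:
    - [[-0.006,0,0,0,0,0],[-0.012,0,0,0,0,0],[-0.018,0,0,0,0,0],[-0.024,0,0,0,0,0],[-0.03,0,0,0,0,0],[-0.036,0,0,0,0,0],[-0.042,0,0,0,0,0],[-0.048,0,0,0,0,0],[-0.054,0,0,0,0,0],[-0.06,0,0,0,0,0],[-0.062,0,0,0,0,0],[-0.062,0,0,0,0,0],[-0.062,0,0,0,0,0],[-0.062,0,0,0,0,0]]

```text
clock: 24.4
tool_pos: [0.5362, 0.0186, 0.1891]
eef_rot: [0.786, 0.618, 0.001, -0.001]
contact_force: [0.1, 5.4, -0.4]
opening: 0.732
finger_force: 2.9
```

Run:
```python
from plan import *; from plant import *; from h import *
s=get_state(); r=R.from_euler('z',ty).inv(); print((1000*r.apply(s["tool_pos"]-tray)).round(1),r.apply(s["contact_force"]).round(1))
im=snapshot("scene")["pixels"]; cv2.imwrite("pics/scene_p.png",im)
for k in (28,40,56):
  print(k,[proj(cams["scene"],tw([x,k/1000,.05]))[0].round(1).tolist() for x in(.03,.04,.05,.059)])
for y in range(212,232,1):
    print(y,' '.join('%3d,%3d,%3d'%tuple(im[y,x]) for x in range(297,315)))
```

```text
[ -0.7 144.7 189.1] [-1.2  5.3 -0.4]
28 [[310.8, 218.0], [307.2, 218.7], [303.7, 219.3], [300.5, 219.9]]
40 [[311.9, 220.5], [308.4, 221.1], [304.8, 221.8], [301.6, 222.4]]
56 [[313.5, 223.9], [309.9, 224.5], [306.4, 225.2], [303.1, 225.7]]
212  51, 82,104  67,114,149  83,138,178  74,123,162  59, 97,127  54, 87,114  56, 88,115  52, 88,117  56, 94,124  63,102,134  69,110,143  68,108,144  69,112,149  66,108,144  64,106,139  54, 91,121  47, 81,112  49, 80,118
213  40, 69, 90  57,100,130  82,132,172  81,132,175  77,124,158  69,107,142  69,111,145  73,116,151  74,115,153  74,120,157  76,130,169  82,136,176  82,133,173  71,122,157  52, 90,130  43, 72,113  37, 60, 98  31, 58,100
214  33, 58, 76  52, 84,109  65,111,146  77,126,162  76,121,154  66,111,145  70,111,145  69,110,140  70,107,139  68,107,139  75,120,156  82,132,170  80,132,173  70,112,148  48, 77,113  32, 55, 95  31, 53, 96  33, 56,100
215  33, 53, 70  43, 65, 82  58, 82,103  61, 93,118  58, 85,109  62, 79, 99  53, 71, 88  45, 63, 78  48, 57, 76  45, 63, 79  62, 83,101  67,101,131  72,109,144  52, 85,116  35, 56, 86  29, 47, 79  37
[... 2840 characters left out ...]
, 32  41, 41, 41  39, 35, 35  30, 29, 26
229  44, 90,144  42, 88,141  40, 80,127  26, 59, 97  20, 33, 55  30, 24, 28  39, 36, 35  38, 36, 34  39, 37, 38  43, 42, 38  45, 42, 42  49, 43, 44  37, 39, 37  37, 36, 33  44, 38, 39  40, 34, 38  32, 28, 30  25, 27, 32
230  43, 88,141  43, 89,141  46, 87,137  35, 69,109  29, 46, 73  15, 23, 31  38, 33, 30  36, 31, 29  40, 38, 37  33, 29, 30  38, 35, 38  41, 32, 34  36, 33, 34  39, 33, 37  35, 34, 34  34, 31, 27  25, 29, 27  23, 29, 39
231  38, 87,138  47, 91,143  41, 88,140  39, 77,125  31, 55, 90  19, 33, 52  22, 22, 31  33, 31, 32  33, 33, 31  34, 32, 35  28, 20, 18  33, 36, 31  25, 24, 23  21, 19, 22  28, 24, 23  14, 13, 16  26, 27, 23  11, 29, 34
```

play_rows:
  rows:
    - [[-0.0025,0,0,0,0,0],[-0.005,0,0,0,0,0],[-0.005,0,0,0,0,0],[-0.005,0,0,0,0,0],[-0.005,0,0,0,0,0],[-0.005,0,0,0,0,0],[-0.005,0,0,0,0,0]]

```text
clock: 25.03
tool_pos: [0.5357, 0.0165, 0.1891]
eef_rot: [0.786, 0.618, 0.001, -0.001]
contact_force: [1.0, 7.1, -1.3]
opening: 0.731
finger_force: 3.3
```

Run:
```python
from plan import *; from plant import *; from h import *
s=get_state(); r=R.from_euler('z',ty).inv(); print((1000*r.apply(s["tool_pos"]-tray)).round(1),r.apply(s["contact_force"]).round(1),s["opening"]*88,s["clock"])
im=snapshot("side")["pixels"]; im0=cv2.imread("pics/side0.png"); c=cams["side"]
# wall's bright top along lines of constant x, profile in tray y, z=.05, compare start and now
for x in (-.05,-.04,-.03,.03,.04,.05):
    ys=np.arange(-.01,.08,.004); p=proj(c,[tw([x,y,.05]) for y in ys]).astype(np.float32)
    for n,i in (("0",im0),("now",im)):
        v=cv2.remap(i,p[None,:,0],p[None,:,1],cv2.INTER_LINEAR)[0].astype(int); print(round(x*1000),n,(v[:,2]-v[:,0]).tolist(),v[:,1].tolist())
```

```text
[ -0.7 142.5 189.1] [-0.7  7.1 -1.3] 64.35768660864827 25.0333
-50 0 [63, 66, 66, 66, 67, 67, 68, 68, 67, 68, 67, 67, 68, 67, 67, 67, 57, 24, 7, 11, 13, 14, 16] [130, 147, 152, 151, 150, 150, 150, 150, 149, 151, 149, 149, 150, 148, 149, 150, 146, 141, 151, 143, 118, 116, 117]
-50 now [64, 68, 69, 68, 69, 69, 69, 63, 39, 5, -2, 1, 0, -4, -7, 2, -2, -3, 0, -2, -3, -3, -3] [139, 158, 161, 159, 161, 161, 160, 137, 79, 28, 22, 28, 27, 23, 19, 26, 21, 27, 37, 50, 57, 56, 51]
-40 0 [63, 68, 68, 68, 69, 68, 67, 68, 67, 69, 69, 69, 70, 68, 69, 69, 57, 25, 8, 11, 16, 15, 15] [132, 151, 155, 155, 157, 154, 156, 155, 154, 154, 155, 153, 154, 156, 157, 157, 150, 145, 154, 138, 117, 119, 119]
-40 now [64, 70, 69, 70, 70, 71, 70, 66, 57, 32, 9, -1, -1, -3, -4, -2, -2, -1, -5, -1, -2, -3, -2] [142, 160, 166, 166, 166, 166, 165, 149, 114, 62, 34, 24, 18, 21, 22, 25, 19, 21, 31, 47, 54, 53, 57]
-30 0 [65, 69, 68, 67, 67, 69, 68, 69, 68, 69, 69, 69, 68, 68, 68, 70, 60, 28, 7, 9, 15, 15, 15] [134, 154, 157, 155, 157, 153, 153, 152, 153, 155, 153, 154, 154, 155, 156, 156, 148, 134, 149, 141, 123, 121, 11
[... 637 characters left out ...]
33, 31, 33, 33, 29, 20, 8, 6, 12, 15, 15, 14] [62, 61, 60, 59, 60, 61, 62, 62, 60, 60, 60, 61, 62, 59, 58, 61, 77, 114, 148, 147, 124, 119, 118]
40 now [5, 5, 4, 1, 1, 3, 0, -1, 3, -3, -4, -3, 1, -2, 0, -4, -2, -4, -4, -1, -2, -3, -1] [70, 62, 48, 28, 10, 5, 15, 11, 1, 18, 31, 43, 40, 26, 30, 27, 19, 23, 21, 16, 22, 20, 21]
50 0 [54, 52, 50, 51, 51, 51, 50, 49, 52, 52, 51, 59, 53, 48, 51, 48, 43, 31, 20, 29, 42, 50, 47] [99, 99, 96, 99, 101, 99, 96, 95, 91, 89, 76, 59, 68, 95, 97, 91, 97, 120, 144, 124, 104, 96, 94]
50 now [3, 4, 5, 4, 3, 3, -2, 2, -1, -5, 0, -2, -4, -1, -1, 0, -5, -2, 4, -3, -5, -3, 0] [59, 75, 84, 79, 65, 40, 21, 10, 5, 5, 3, 15, 23, 27, 22, 19, 25, 25, 17, 19, 16, 24, 22]
```

The TCP is at 142.5 mm with about 7 N on the head, and it has been held there. Now I'll squeeze the lever closed.

play_rows:
  rows:
    - [[0,0,0,0,0,0],[0,0,0,0,0,0],[0,0,0,0,0,0],[0,0,0,0,0,0],[0,0,0,0,0,0],[0,0,0,0,0,0],[0,0,0,0,0,0],[0,0,0,0,0,0],[0,0,0,0,0,0],[0,0,0,0,0,0],[0,0,0,0,0,0],[0,0,0,0,0,0]]
  claw: 1
  squeeze: 25

```text
clock: 26.08
tool_pos: [0.5352, 0.0167, 0.189]
eef_rot: [0.786, 0.619, 0.001, -0.001]
contact_force: [-0.3, 7.4, -0.4]
opening: 0.268
finger_force: 27.0
```

Run:
```python
from plan import *; from plant import *; from h import *
s=get_state(); r=R.from_euler('z',ty).inv(); print((1000*r.apply(s["tool_pos"]-tray)).round(1),r.apply(s["contact_force"]).round(1),s["opening"]*88,s["finger_force"],s["clock"])
```

```text
[ -1.2 142.6 189. ] [-2.   7.1 -0.4] 23.592050330049062 27.035523927770555 26.0833
```

The opening is 23.6 mm, which is the closed width, with 27 N of grip and about 7 N still pushing at the mark. I'll hold for a moment, then hand in.

play_rows:
  rows:
    - [[0,0,0,0,0,0],[0,0,0,0,0,0],[0,0,0,0,0,0],[0,0,0,0,0,0]]

```text
clock: 26.42
tool_pos: [0.5351, 0.0167, 0.189]
eef_rot: [0.786, 0.619, 0.001, -0.001]
contact_force: [-0.2, 6.6, -2.3]
opening: 0.268
finger_force: 27.0
```

```bash
python3 -c "
from plant import *
print(finish_job())"
```

```text
the job is handed in; nothing more can be done
None
```

I handed the job in at about 26 s, with no verdict returned: all three chestnuts are in the trough, the empty scoop stands released, the lever is closed (23.6 mm opening), and the head is held with about 7 N at the mark, a position I worked out from the measured travel because the arm hid the line from the cameras.

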